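# Clear the engraver's bench and bring in the magnifier

## Robot

A 7-joint arm with a two-finger parallel gripper is mounted at the origin on the work surface. World frame = base frame: x ahead of the robot, y to its left, z up, the work surface at z = 0. Lengths are in m, angles in rad, forces in N, time in s.
With the tool pointing down it reaches from about 0.425 to 0.95 m from the base axis. Payload 16.7 kg.
Tool frame: the origin (TCP) lies at the very end of the fingers, on their centre line; the grasp point (between the pads) lies 19 mm behind it (manip.pinch_z is the distance from the TCP to the grasp point, in m); z points along the fingers, y is the line along which they close (so a half turn about z gives the same grasp; the last joint's range is limited). The gripper opens to 94 mm and grips with 3 to 60 N. Pads are 16 mm wide; open, the fingers measure 119 mm over their backs; the gripper's body (75 mm by 177 mm) begins 78 mm behind the grasp point.
Start: joints at [1.026, 0.426, 0.074, 1.606, -0.034, 1.111, -0.067], TCP at [0.26, -0.623, 0.205] pointing down, gripper open.
Joint ranges: [-2.85, 2.85], [-0.5, 2.14], [-1.23, 1.37], [0.21, 2.46], [-1.02, 4.16], [0.16, 2.05], [-2.73, 2.73]. Speed limits (rad/s): [1.89, 1.89, 2.39, 2.39, 3.01, 3.01, 3.01].

## Interface

Orientations are given as a unit quaternion [x, y, z, w].
In Python, from station import manip gives the robot as it stands. The module is installed in compiled form; this text tells all that it offers.
- The arm moves only by the tool arm_command, never from a script. Its argument "series" is one flat list of numbers, 7 for each row, row after row: the shift along the world's x, y, z in cm, then the turn, a rotation vector about the world's x, y, z in rad, then the opening, from 0 (shut) to 1 (fully open). In form: [dx, dy, dz, ax, ay, az, fingers, dx, dy, dz, ax, ay, az, fingers, ...]. A call has 1 to 12 rows; each row shifts and turns the commanded pose from where the row before left it; what a row does not reach is not made up. A row lasts 1/10 s, in which the tool goes at most 50 mm and 8.59 degrees, less where a joint would pass 70% of its speed; a pose out of reach is approached as far as the arm can. A call is refused whole if a number of a shift passes 5 or a number of a turn 0.15, either way. A call with a gripper value outside its range is refused whole. The fingers move at their own pace and stop on an object; "squeeze" is the grip in N (left out, the last holds). Time passes only in rows, so rows that do not move let the fingers close. It gives the time, the measured TCP pose, the force, the opening and the grip force at its end, in the units of the state.
- manip.observe(): the state, without advancing time (a new reading comes with each control period).
- manip.capture(name): name is "side" or "top"; returns the picture (480x640x3 uint8, blue, green, red); there is no depth.
- manip.camera_model(name): a dict with "fx", "fy", "cx", "cy" (pixels), "R" (3x3) and "t" (3): a world point X has camera coordinates R X + t. Camera axes: x right, y down, z forward; pixel columns grow to the right and rows downward; lengths in m; the calibration is good to about 2 mm. A picture is of the moment at which its call begins. camera_model takes no time and is no camera call.
- manip.close_job(): hands the job in; it is judged then, once.
The state is a dict: "time_s": time; "joint_positions": joint angles; "joint_vel": joint speeds; "joint_efforts": joint torques, N m; "tool_pos": TCP position; "ee_rot": TCP orientation; "ft_force": force on the tool from outside, world axes, zero at the start; "moment": the same for the moment, N m; "finger_gap": finger opening in m; "grip_force": force on a finger pad.
Only numpy, scipy, OpenCV 4.12 (cv2) and the standard library are available. Lean on these libraries where they do the work, as an engineer would, in place of code of your own. Each camera call takes 0.05 s, during which the arm holds its last target. There are 200 camera calls.

## Task

Get the jeweller's bench ready for the next piece: stand all the gravers in the wooden holder, blades down and handles up, and nest all the dishes from the slab into one neat stack in the dish on the cork mat, which stays on its mat. When that is done, swing the magnifier in so that its lens is centred over the slab and leave it there; do not disturb the tins and the jar.

Things in the scene. Friction and masses are not known exactly. Their poses are not given: they have to be found in the camera images.
- graver1: one of up to four identical gravers, 150 mm long: square pale-wood handle 90 x 20 x 20 mm, steel blade 60 x 10 x 5 mm on the same axis. 60 g, balances 70 mm from the tip. Origin at the handle's centre (10 mm above the bench when lying), x axis towards the blade tip, 105 mm away; butt at x = -45 mm. Starts lying on the bench, blade away from the robot
- graver1_tip (a point): the blade's tip end of graver1
- graver2: one of up to four identical gravers, 150 mm long: square pale-wood handle 90 x 20 x 20 mm, steel blade 60 x 10 x 5 mm on the same axis. 60 g, balances 70 mm from the tip. Origin at the handle's centre (10 mm above the bench when lying), x axis towards the blade tip, 105 mm away; butt at x = -45 mm. Starts lying on the bench, blade away from the robot
- graver2_tip (a point): the blade's tip end of graver2
- graver3: one of up to four identical gravers, 150 mm long: square pale-wood handle 90 x 20 x 20 mm, steel blade 60 x 10 x 5 mm on the same axis. 60 g, balances 70 mm from the tip. Origin at the handle's centre (10 mm above the bench when lying), x axis towards the blade tip, 105 mm away; butt at x = -45 mm. Starts lying on the bench, blade away from the robot
- graver3_tip (a point): the blade's tip end of graver3
- graver4: one of up to four identical gravers, 150 mm long: square pale-wood handle 90 x 20 x 20 mm, steel blade 60 x 10 x 5 mm on the same axis. 60 g, balances 70 mm from the tip. Origin at the handle's centre (10 mm above the bench when lying), x axis towards the blade tip, 105 mm away; butt at x = -45 mm. Starts lying on the bench, blade away from the robot
- graver4_tip (a point): the blade's tip end of graver4
- dish0: identical white ceramic dish, a round cup narrowing to the foot: 50 mm high, 61 mm across the rim, 38 mm across the foot, wall 2.5 mm, solid bottom 22 mm thick, 80 g; origin at the centre of the underside, z up. Set in another such dish it sits 22 mm higher, with about 2.5 mm play all round. This one stands on the cork mat and is the bottom of the stack
- dish1: identical white ceramic dish, a round cup narrowing to the foot: 50 mm high, 61 mm across the rim, 38 mm across the foot, wall 2.5 mm, solid bottom 22 mm thick, 80 g; origin at the centre of the underside, z up. Set in another such dish it sits 22 mm higher, with about 2.5 mm play all round. This one stands on the slab at first, in a row along the slab's length
- dish2: identical white ceramic dish, a round cup narrowing to the foot: 50 mm high, 61 mm across the rim, 38 mm across the foot, wall 2.5 mm, solid bottom 22 mm thick, 80 g; origin at the centre of the underside, z up. Set in another such dish it sits 22 mm higher, with about 2.5 mm play all round. This one stands on the slab at first, in a row along the slab's length
- dish3: identical white ceramic dish, a round cup narrowing to the foot: 50 mm high, 61 mm across the rim, 38 mm across the foot, wall 2.5 mm, solid bottom 22 mm thick, 80 g; origin at the centre of the underside, z up. Set in another such dish it sits 22 mm higher, with about 2.5 mm play all round. This one stands on the slab at first, in a row along the slab's length
- mat: round cork mat, 90 mm across, 4 mm thick, fixed to the bench; origin at the centre of its underside
- holder: dark wooden tool holder, fixed: block 66 (x) by 204 (y) by 80 mm high with four open-topped slots, each 58 (x) by 34 mm (y) and 76 mm deep (floor 4 mm), centred at x = 0 and y = -75, -25, 25, 75 mm. Origin at the centre of its underside, z up, x away from the robot. A graver in it stands on its blade tip, handle reaching 20 mm below the rim, leaning up to 0.6 rad
- slab: grey stone soldering slab, 270 mm (x) by 150 mm (y) by 16 mm, fixed; origin at the centre of its underside
- slab_centre (a point): centre of the top of the slab
- magnifier_arm (a joint): angle of the magnifier arm about its upright post (rad), counter-clockwise seen from above positive, range -1.7 to 0.6; starts near -1, swung aside; near 0 the lens is over the slab. Stiff joint (about 0.35 N m of friction), stays where it is left
- pivot (a point): on the axis of the post, at the height of the arm, 160 mm above the bench; the post is 22 mm thick and its foot 100 mm across and 20 mm high
- lens (a point): centre of the round magnifying lens (black ring 102 mm across, 14 mm thick, clear lens) at the end of the arm, 240 mm from the pivot, 160 mm above the bench
- swing_grip (a point): upright round black handle on top of the arm, 18 mm thick, standing from 6 to 50 mm above the arm axis; this point is on its axis, 32 mm above the arm axis (192 mm above the bench), 160 mm from the pivot on the line to the lens. The arm is 16 mm wide
- tin_red: bystander: flat red tin 72 mm across, 23 mm high; leave alone. Origin under its centre
- tin_blue: bystander: flat blue tin 84 mm across, 21 mm high; leave alone. Origin under its centre
- flux: bystander: amber glass jar 44 mm across, 70 mm high; leave alone. Origin under its centre
Things that resemble listed ones, but are neither listed nor needed, are in the scene too. Leave any green or purple look-alike of the dish2 alone. Leave any orange look-alike of the graver2 alone.

How it is judged:
On the way, in this order (a step that is already met when the one before it is completed fails the run):
1. all gravers stand in the holder and all dishes are nested on the mat (x of graver1_tip in the frame of holder between -0.034 and 0.034 m and y of graver1_tip in the frame of holder between -0.103 and 0.103 m and z of each of graver1_tip, graver2_tip, graver3_tip, graver4_tip in the frame of holder below 0.03 m and angle between each of graver1, graver2, graver3, graver4's own x axis and vertical above 2.35 rad and x of graver2_tip in the frame of holder between -0.034 and 0.034 m and y of graver2_tip in the frame of holder between -0.103 and 0.103 m and x of graver3_tip in the frame of holder between -0.034 and 0.034 m and y of graver3_tip in the frame of holder between -0.103 and 0.103 m and x of graver4_tip in the frame of holder between -0.034 and 0.034 m and y of graver4_tip in the frame of holder between -0.103 and 0.103 m and horizontal distance between each of dish1, dish2, dish3 and dish0 below 0.008 m and z of dish1 in the frame of dish0 between 0.015 and 0.075 m and angle between each of dish1, dish2, dish3, dish0's own z axis and vertical below 0.12 rad and z of dish2 in the frame of dish0 between 0.015 and 0.075 m and z of dish3 in the frame of dish0 between 0.015 and 0.075 m and horizontal distance between dish0 and mat below 0.03 m), for 0.2 s.
2. then the lens is over the slab (horizontal distance between lens and slab_centre below 0.03 m), for 0.2 s.
At the end, for the whole second after the job is handed in: all gravers blade down in the holder (tip under 30 mm from its underside, lean under 0.79 rad); all dishes nested upright within 8 mm of the axis of the mat's dish, itself within 30 mm of the mat's centre; lens within 30 mm of the slab's centre seen from above; all at rest (all of step 1 and horizontal distance between lens and slab_centre below 0.03 m and linear speed of each of graver1, graver2, graver3, graver4, dish1, dish2, dish3, dish0 below 0.02 m/s and velocity of joint magnifier_arm between -0.05 and 0.05 rad/s); the robot touches nothing.
It fails at once if the red tin is disturbed (moved 30 mm) (distance of tin_red from where it was at the start of the episode above 0.03 m).
It fails at once if the blue tin is disturbed (moved 30 mm) (distance of tin_blue from where it was at the start of the episode above 0.03 m).
It fails at once if the jar is disturbed (moved 30 mm) (distance of flux from where it was at the start of the episode above 0.03 m).
Of graver1, graver2, graver3, graver4 only 3 to 4 are there at a start; the rules pass over those that are not, and their reading is None.
Of dish1, dish2, dish3 only 2 to 3 are there at a start; the rules pass over those that are not, and their reading is None.
At some moment in a run one of graver1, graver2, graver3, graver4, dish1, dish2, dish3 may be knocked a few centimetres aside while the robot is not near it.
It also fails if it takes over 200 s, if anything falls off the work surface, if the arm or the gripper's body presses on something with over 40 N, if the wrist force passes 120 N, or if a joint passes its speed limit or range.

## Working session

There is one attempt and no reset: what is moved stays moved. The work goes in short steps, Python scripts to look and compute and a tool call to move; the robot and the scene stay as the last step left them, time stands still between calls to the robot, and variables do not carry over. Pictures are saved under pics/ and viewed, at most 14 in all, crops included, and the job is handed in when it is done.

Besides the shell and the picture viewer there is one more tool, called as name(argument=value, ...) on one line, values as JSON. arm_command: Moves the arm, as the interface text tells. Its arguments: {"type":"object","properties":{"series":{"type":"array","items":{"type":"number"}},"squeeze":{"type":"number"}},"required":["series"]}

```bash
mkdir -p pics; python3 - <<'E'
from station import manip
import cv2,numpy as np
for n in("top","side"):
    cv2.imwrite(f"pics/{n}0.png",manip.capture(n)); m=manip.camera_model(n)
    R=np.array(m["R"]);t=np.array(m["t"]); print(n,m["fx"],m["cx"],m["cy"],R.round(3).tolist(),(-R.T@t).round(3))
print(manip.observe())
E
```

```text
top 471.4641875533015 324.6597925486377 234.69511735362448 [[0.021, -1.0, -0.015], [-0.992, -0.019, -0.128], [0.128, 0.017, -0.992]] [ 0.391 -0.039  1.151]
side 443.3223408548073 327.979400686102 232.20943632364063 [[-0.984, -0.181, -0.008], [-0.125, 0.71, -0.693], [0.13, -0.68, -0.721]] [0.408 0.65  0.842]
{'time_s': 0.1, 'joint_positions': array([ 1.0264973 ,  0.42666944,  0.07385491,  1.60650228, -0.03407079,
        1.11080476, -0.06709944]), 'joint_vel': array([ 4.22278382e-04, -1.10800931e-03,  7.15828730e-04, -2.35663579e-04,
        8.53537333e-05,  1.06893683e-03,  1.76193157e-03]), 'joint_efforts': array([ 6.16804566e-03, -9.37478757e+01,  3.67597416e+00, -4.55050671e+01,
       -4.86556767e-02,  1.67825940e-02,  9.53146400e-05]), 'tool_pos': array([ 0.25944182, -0.62274167,  0.20486369]), 'ee_rot': array([ 9.80581568e-01,  1.96110869e-01, -1.61473506e-04, -5.38784971e-04]), 'ft_force': array([ 0.20153221, -0.54070217,  0.7549595 ]), 'moment': array([ 0.01950655, -0.0316736 ,  0.03826437]), 'grip_force': 0.0, 'finger_gap': 0.0936467315176365}
```

View pics/top0.png

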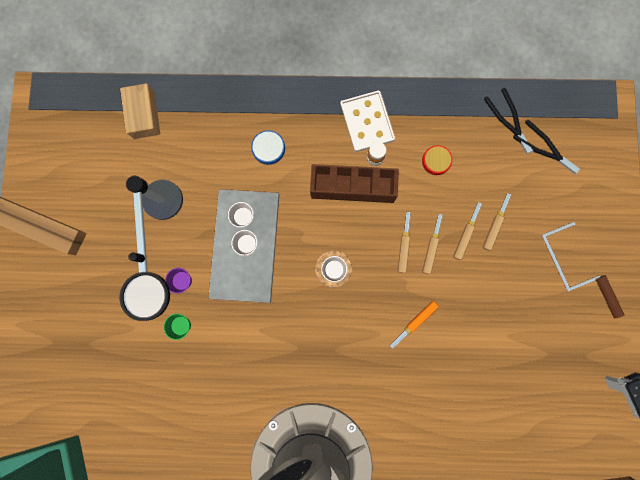

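View pics/side0.png

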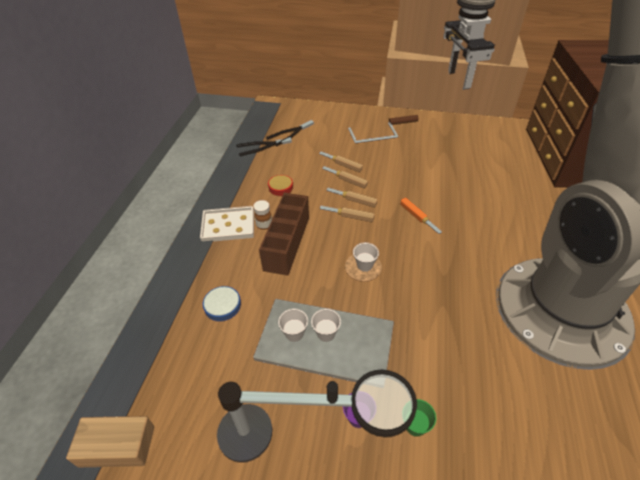

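The top view shows:
- Four pale gravers at (404,245), (432,250), (467,238) and (496,230). They have square pale handles and point away from the robot. The orange tool at (415,325) is the look-alike.
- White dishes on the slab at (241,215) and (244,243), and dish0 on the mat at (334,269). The purple (178,280) and green (177,326) cups are look-alikes.
- Holder at (354,184), post at (136,184) and lens at (145,296).

I'll measure these and confirm them in a crop.

```bash
cat > h.py <<'E'
from station import manip
import cv2,numpy as np
def ray(n,uv,z):
    m=manip.camera_model(n);R=np.array(m["R"]);C=-R.T@np.array(m["t"])
    d=R.T@np.array([(uv[0]-m["cx"])/m["fx"],(uv[1]-m["cy"])/m["fy"],1]); return C+d*(z-C[2])/d[2]
def proj(n,X):
    m=manip.camera_model(n);c=np.array(m["R"])@X+np.array(m["t"]);return np.array([m["fx"]*c[0]/c[2]+m["cx"],m["fy"]*c[1]/c[2]+m["cy"]])
def blobs(mask,amin):
    return [c for c in cv2.findContours(mask.astype(np.uint8),cv2.RETR_EXTERNAL,cv2.CHAIN_APPROX_NONE)[0] if cv2.contourArea(c)>amin]
E
python3 - <<'E'
from h import *
im=cv2.imread("pics/top0.png");
for p in[(404,255),(432,258),(418,255),(450,300),(406,222),(241,212),(334,265),(270,215),(346,264),(139,230),(354,170)]: print(p,im[p[1],p[0]],cv2.cvtColor(im,cv2.COLOR_BGR2HSV)[p[1],p[0]])
a=cv2.resize(im[185:355,385:525],None,fx=3.4,fy=3.4,interpolation=cv2.INTER_CUBIC)
b=cv2.resize(im[150:310,205:345],None,fx=2.3,fy=2.3,interpolation=cv2.INTER_CUBIC)
o=np.zeros((600,800,3),np.uint8);o[:a.shape[0],:a.shape[1]]=a;o[:b.shape[0],476:476+b.shape[1]]=b[:,:324]
cv2.imwrite("pics/crop0.png",o)
E
```

```text
(404, 255) [120 171 212] [ 17 111 212]
(432, 258) [121 176 217] [ 17 113 217]
(418, 255) [ 74 126 173] [ 16 146 173]
(450, 300) [ 69 117 159] [ 16 144 159]
(406, 222) [202 192 177] [102  32 202]
(241, 212) [234 240 246] [ 15  12 246]
(334, 265) [236 242 247] [ 16  11 247]
(270, 215) [148 153 149] [ 54   8 153]
(346, 264) [171 197 222] [ 15  59 222]
(139, 230) [223 217 196] [ 97  31 223]
(354, 170) [40 60 95] [ 11 148  95]
```

View pics/crop0.png

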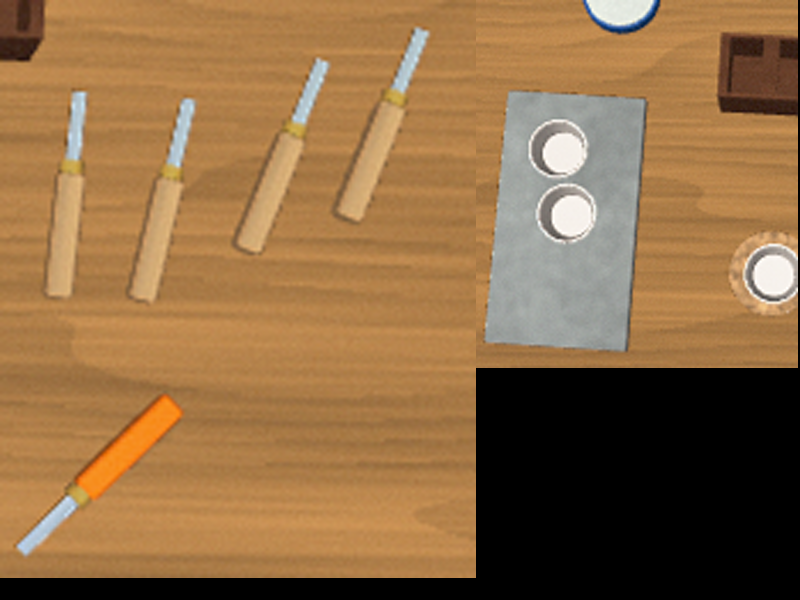

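The crop confirms the four pale gravers, the orange look-alike, and exactly two white dishes on the slab, plus the one on the mat.

```bash
cat >> h.py <<'E'
def gravers(im):
    h=cv2.cvtColor(im,cv2.COLOR_BGR2HSV).astype(int);H,S,V=h[...,0],h[...,1],h[...,2]
    m=((S>75)&(S<128)&(V>185)&(H>12)&(H<22)); m[:, :385]=0; m[:185]=0; m[310:]=0; m[:,540:]=0
    m=cv2.morphologyEx(m.astype(np.uint8),cv2.MORPH_OPEN,np.ones((3,3)))
    b=((S<60)&(V>150)&(H>80)).astype(np.uint8)
    out=[]
    for c in blobs(m,120):
        P=np.array([ray("top",p,0.02)[:2] for p in c[:,0].astype(float)])
        r=cv2.minAreaRect((P*1000).astype(np.float32)); box=cv2.boxPoints(r)/1000
        mu=np.array(r[0])/1000
        # axis from the long side
        e=box[1]-box[0];f=box[2]-box[1];a=e if np.hypot(*e)>np.hypot(*f) else f; L=np.hypot(*a);a=a/L
        if a[0]<0:a=-a
        out.append((mu,np.arctan2(a[1],a[0]),L,min(r[1])/1000))
    return sorted(out,key=lambda o:-o[0][1])
def dish(im,uv,z,rad=0.0305):
    """rim circle: white-ish pixels near uv, hull circle"""
    h=cv2.cvtColor(im,cv2.COLOR_BGR2HSV).astype(int)
    m=((h[...,1]<30)&(h[...,2]>205)).astype(np.uint8); k=np.zeros_like(m);cv2.circle(k,tuple(map(int,uv)),18,1,-1); m&=k
    p=np.argwhere(m)[:,::-1].astype(np.float32); (c,r)=cv2.minEnclosingCircle(p)
    return c,r,ray("top",c,z)
E
python3 - <<'E'
from h import *
np.set_printoptions(precision=4,suppress=True)
im=cv2.imread("pics/top0.png")
for g in gravers(im): print(g)
for uv,z in(((241,214),.066),((244,242),.066),((334,267),.054)): print(dish(im,uv,z))
h=cv2.cvtColor(im,cv2.COLOR_BGR2HSV).astype(int)
s=(h[...,1]<25)&(h[...,2]>110)&(h[...,2]<190);s[:180]=0;s[310:]=0;s[:,:200]=0;s[:,290:]=0
c=max(blobs(s,500),key=cv2.contourArea);r=cv2.minAreaRect(c);print("slab",r,ray("top",r[0],.016),[ray("top",p,.016)[:2] for p in cv2.boxPoints(r)])
d=(h[...,2]<110)&(h[...,1]>100);d[:150]=0;d[215:]=0;d[:,:300]=0;d[:,:][:,410:]=0
c=max(blobs(d,300),key=cv2.contourArea);r=cv2.minAreaRect(c);print("holder",r,[(p,ray("top",p,.08)[:2]) for p in cv2.boxPoints(r)])
k=(h[...,2]<70);k[:165]=0;k[325:]=0;k[:,:110]=0;k[:,180:]=0
for c in blobs(k,20):
  u,rr=cv2.minEnclosingCircle(c);print("blk",u,rr,[ray("top",u,z)[:2] for z in(.16,.192)])
E
```

```text
(array([ 0.4938, -0.2105]), np.float32(-0.100021064), np.float32(0.08377787), 0.017116386413574217)
(array([ 0.4925, -0.2753]), np.float32(-0.23916739), np.float32(0.08634596), 0.016592437744140626)
(array([ 0.527 , -0.3558]), np.float32(-0.38725337), np.float32(0.08607689), 0.01676538848876953)
(array([ 0.5513, -0.4272]), np.float32(-0.4041801), np.float32(0.086087264), 0.016832252502441407)
((241.5, 216.5), 14.983424186706543, array([0.5698, 0.1748, 0.066 ]))
((243.5, 239.5), 15.508162498474121, array([0.5158, 0.1678, 0.066 ]))
((333.8493957519531, 268.47589111328125), 12.660019874572754, array([ 0.4535, -0.0434,  0.054 ]))
slab ((243.4236602783203, 245.45388793945312), (61.2044677734375, 110.08829498291016), 4.5739216804504395) [0.507  0.1769 0.016 ] [array([0.3792, 0.2552]), array([0.6478, 0.2477]), array([0.6382, 0.0965]), array([0.3707, 0.1084])]
holder ((353.9689636230469, 183.52760314941406), (86.9085922241211, 33.823883056640625), 3.3664603233337402) [(array([309.5966, 197.8586], dtype=float32), array([0.6142, 0.0159])), (array([311.5828, 164.0931], dtype=float32), array([0.6946, 0.0133])), (array([398.3414, 169.1966], dtype=float32), array([ 0.6859, -0.189 ])), (array([396.3552, 202.9621], dtype=float32), array([ 0.6058, -0.1845]))]
blk (149.3000030517578, 296.739990234375) 29.480894088745117 [array([0.3803, 0.3425]), array([0.3807, 0.3302])]
blk (136.5, 257.0) 7.762187480926514 [array([0.4632, 0.3756]), array([0.4608, 0.3622])]
blk (136.5, 185.5) 11.068072319030762 [array([0.6179, 0.3869]), array([0.6105, 0.3731])]
```

arm_command(series=[2.0,4.0,0,0,0,-0.05,0.55,2.0,4.0,0,0,0,-0.05,0.55,2.0,4.0,0,0,0,-0.05,0.55,2.0,4.0,0,0,0,-0.05,0.55,2.0,4.0,0,0,0,-0.05,0.55,2.0,4.0,0,0,0,-0.05,0.55,2.0,4.0,0,0,0,-0.05,0.55,2.0,4.0,0,0,0,-0.05,0.55,2.0,4.0,0,0,0,-0.05,0.55,2.0,4.0,0,0,0,-0.044,0.55,0,1,0,0,0,0,0.55], squeeze=40)

```text
time_s: 1.2
tool_pos: [0.4617, -0.2084, 0.2054]
ee_rot: [0.999, -0.047, 0.0, -0.001]
ft_force: [0.5, -0.3, -0.2]
finger_gap: 0.0519
grip_force: 0.0
```

arm_command(series=[0,0,-1,-0.012,-0.12,0,0.55,0,0,-1,-0.012,-0.12,0,0.55,0,0,-1,-0.012,-0.12,0,0.55,0,0,-1,-0.012,-0.12,0,0.55,0,0,-1,-0.012,-0.12,0,0.55,0,0,0,0,0,0,0.55])

```text
time_s: 1.8
tool_pos: [0.4618, -0.2047, 0.1623]
ee_rot: [0.966, -0.043, 0.255, 0.001]
ft_force: [0.5, -0.7, 0.2]
finger_gap: 0.0515
grip_force: 0.0
```

```bash
cat >> h.py <<'E'
from scipy.spatial.transform import Rotation as Ro
def st():
    o=manip.observe();R=Ro.from_quat(o["ee_rot"]).as_matrix()
    print("t",round(o["time_s"],1),"pos",o["tool_pos"].round(4),"x",R[:,0].round(3),"y",R[:,1].round(3),"z",R[:,2].round(3),"gap",round(o["finger_gap"],4),"gf",round(float(o["grip_force"]),1),"F",np.round(o["ft_force"],1),"q",o["joint_positions"].round(2))
E
python3 - <<'E'
from h import *
st()
np.set_printoptions(precision=4,suppress=True)
im=manip.capture("top")
for uv in((240.7,214.5),(244.1,242.6)):
  h=cv2.cvtColor(im,cv2.COLOR_BGR2HSV).astype(int)
  m=((h[...,1]<30)&(h[...,2]>205)).astype(np.uint8);k=np.zeros_like(m);cv2.circle(k,tuple(int(round(v)) for v in uv),14,1,-1)
  c,r=cv2.minEnclosingCircle(np.argwhere(m&k)[:,::-1].astype(np.float32));print(c,r,ray("top",c,.066))
for g in gravers(im):print(g)
E
```

```text
t 1.8 pos [ 0.4618 -0.2047  0.1623] x [ 0.866 -0.083  0.493] y [-0.084 -0.996 -0.021] z [ 0.493 -0.024 -0.87 ] gap 0.0515 gf 0.0 F [ 0.5 -0.7  0.2] q [ 0.5   0.   -0.08  2.38 -0.6   0.33 -0.71]
(240.0, 214.0) 13.038504600524902 [0.5757 0.1786 0.066 ]
(243.89694213867188, 242.20228576660156) 13.234554290771484 [0.5095 0.1666 0.066 ]
(array([ 0.4986, -0.2112]), np.float32(-0.110907115), np.float32(0.07793647), 0.01691817092895508)
(array([ 0.5049, -0.2784]), np.float32(-0.236572), np.float32(0.06063349), 0.016470396041870117)
(array([ 0.527, -0.356]), np.float32(-0.3970517), np.float32(0.08679373), 0.016762027740478514)
(array([ 0.5513, -0.4273]), np.float32(-0.40419275), np.float32(0.08608721), 0.016960597991943358)
```

arm_command(series=[0.2,-0.15,-3,0,0,0,0.55,0.2,-0.15,-3,0,0,0,0.55,0,0,-3,0,0,0,0.55,0,0,-3,0,0,0,0.55,0,0,0,0,0,0,0.55,0,0,0,0,0,0,0.55])

```text
time_s: 2.45
tool_pos: [0.4697, -0.2158, 0.0732]
ee_rot: [0.97, -0.04, 0.24, -0.01]
ft_force: [0.1, 1.1, -0.2]
finger_gap: 0.0512
grip_force: 0.0
```

```bash
python3 -c "
from h import *
st()"
```

```text
t 2.5 pos [ 0.4697 -0.2158  0.0732] x [ 0.882 -0.082  0.465] y [-0.073 -0.997 -0.038] z [ 0.466 -0.    -0.885] gap 0.0512 gf 0.0 F [ 0.1  1.1 -0.2] q [ 0.71  0.23 -0.28  2.39 -1.02  0.16 -0.23]
```

arm_command(series=[0,0,0,0.01,0.1,0,0.55,0,0,0,0.01,0.1,0,0.55,0,0,0,0,0,0,0.55,0,0,0,0,0,0,0.55])

```text
time_s: 2.85
tool_pos: [0.4737, -0.2106, 0.0721]
ee_rot: [0.978, -0.037, 0.206, -0.019]
ft_force: [-0.4, -0.0, 0.1]
finger_gap: 0.0512
grip_force: 0.0
```

```bash
python3 -c "
from h import *
st()"
```

```text
t 2.9 pos [ 0.4737 -0.2106  0.0721] x [ 0.913 -0.08   0.401] y [-0.065 -0.997 -0.052] z [ 0.403  0.022 -0.915] gap 0.0512 gf 0.0 F [-0.4 -0.   0.1] q [ 0.44  0.23 -0.02  2.35 -0.78  0.26 -0.5 ]
```

```bash
cat >> h.py <<'E'
def need(p,psi,tilt):
    """tool x along yaw psi, tool z leaning by tilt towards psi; prints cm and rotvec to go"""
    o=manip.observe();R=Ro.from_quat(o["ee_rot"])
    a=np.array([np.cos(psi),np.sin(psi),0]);zt=np.sin(tilt)*a+np.array([0,0,-np.cos(tilt)])
    xt=np.cos(tilt)*a+np.array([0,0,np.sin(tilt)]);T=Ro.from_matrix(np.c_[xt,np.cross(zt,xt),zt])
    print("NEED cm",((np.array(p)-o["tool_pos"])*100).round(2),"rot",(T*R.inv()).as_rotvec().round(3))
E
python3 -c "
from h import *
need((.466,-.2077,.009),-.1,.35)"
```

```text
NEED cm [-0.77  0.29 -6.31] rot [-0.047  0.067 -0.033]
```

arm_command(series=[-0.4,0.15,-1.5,-0.024,0.034,-0.016,0.55,-0.4,0.15,-1.5,-0.024,0.034,-0.016,0.55,0,0,0,0,0,0,0.55,0,0,0,0,0,0,0.55])

```text
time_s: 3.25
tool_pos: [0.4645, -0.2085, 0.0414]
ee_rot: [0.984, -0.05, 0.173, 0.008]
ft_force: [0.6, 0.0, -0.2]
finger_gap: 0.052
grip_force: 0.0
```

```bash
python3 -c "
from h import *
st();need((.466,-.2077,.009),-.1,.35)"
```

```text
t 3.2 pos [ 0.4645 -0.2085  0.0414] x [ 0.935 -0.095  0.34 ] y [-0.101 -0.995 -0.001] z [ 0.339 -0.034 -0.94 ] gap 0.052 gf 0.0 F [ 0.6  0.  -0.2] q [ 0.25  0.28  0.12  2.37 -0.65  0.2  -0.69]
NEED cm [ 0.15  0.08 -3.24] rot [-0.001 -0.003  0.001]
```

Good pose. Descend, close, lift.

arm_command(series=[0.1,0,-1.2,0,0,0,0.55,0,0,-1.2,0,0,0,0.55,0,0,-0.8,0,0,0,0.55,0,0,0,0,0,0,0.55,0,0,0,0,0,0,0.0,0,0,0,0,0,0,0.0,0,0,0,0,0,0,0.0,0,0,0,0,0,0,0.0])

```text
time_s: 4.05
tool_pos: [0.4662, -0.2089, 0.0136]
ee_rot: [0.984, -0.051, 0.171, 0.008]
ft_force: [-0.3, 0.3, 0.4]
finger_gap: 0.0231
grip_force: 0.0
```

```bash
python3 -c "
from h import *
st()"
```

```text
t 4.0 pos [ 0.4662 -0.2089  0.0136] x [ 0.936 -0.097  0.338] y [-0.103 -0.995 -0.002] z [ 0.337 -0.032 -0.941] gap 0.0231 gf 0.0 F [-0.3  0.3  0.4] q [ 0.23  0.35  0.15  2.38 -1.02  0.16 -0.32]
```

arm_command(series=[0,0,0,0.01,0.1,0,0.4,0,0,0,0,0,0,0.4,0,0,-0.4,0,0,0,0.4,0,0,0,0,0,0,0.4])

```text
time_s: 4.45
tool_pos: [0.4671, -0.2066, 0.0064]
ee_rot: [0.987, -0.05, 0.15, 0.003]
ft_force: [0.3, 0.0, -0.0]
finger_gap: 0.0374
grip_force: 0.0
```

```bash
python3 -c "
from h import *
st();need((.466,-.2077,.009),-.1,.25)"
```

```text
t 4.5 pos [ 0.4671 -0.2066  0.0064] x [ 0.95  -0.097  0.297] y [-0.099 -0.995 -0.01 ] z [ 0.297 -0.02  -0.955] gap 0.0374 gf 0.0 F [ 0.3  0.  -0. ] q [ 0.12  0.38  0.26  2.35 -0.95  0.22 -0.4 ]
NEED cm [-0.11 -0.11  0.26] rot [-0.005  0.053 -0.001]
```

arm_command(series=[0,0,0,0,0,0,0,0,0,0,0,0,0,0,0,0,0,0,0,0,0,0,0,0,0,0,0,0,0,0,0,0,0,0,0,0,0,2,0,0,0,0,0,0,3,0,0,0,0,0,0,3,0,0,0,0,1,0,3,0,0,0,0,2,0,3,0,0,0,0,2,0,3,0,0,0,0,2,0,2,0,0,0,0])

```text
time_s: 5.65
tool_pos: [0.5386, -0.207, 0.1993]
ee_rot: [0.987, -0.049, 0.151, 0.003]
ft_force: [0.6, -0.3, -1.0]
finger_gap: 0.0197
grip_force: 39.9
```

```bash
python3 -c "
from h import *
st()
cv2.imwrite('pics/s1.png',manip.capture('side')[60:360,200:500])"
```

```text
t 5.7 pos [ 0.5386 -0.207   0.1993] x [ 0.949 -0.097  0.299] y [-0.098 -0.995 -0.01 ] z [ 0.298 -0.02  -0.954] gap 0.0197 gf 39.9 F [ 0.6 -0.3 -1. ] q [-0.44  0.14  0.81  2.1  -0.31  0.67 -1.1 ]
```

View pics/s1.png

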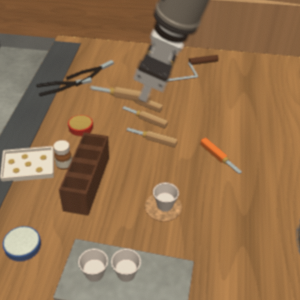

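arm_command(series=[0.8,1.9,1,0.012,0.12,0.005,0,0.8,1.9,1,0.012,0.12,0.005,0,0.8,1.9,1,0.012,0.12,0.005,0,0.8,1.9,1,0.012,0.12,0.005,0,0.8,1.9,1,0.012,0.12,0.005,0,0.8,1.9,1,0.012,0.12,0.005,0,0.8,1.9,0,0.012,0.12,0.005,0,0.8,1.9,0,0.012,0.12,0.005,0,0.8,1.9,0,0.012,0.12,0.005,0,0.8,1.9,0,0.012,0.12,0.005,0,0,0,0,0,0,0,0,0,0,0,0,0,0,0])

```text
time_s: 6.9
tool_pos: [0.6219, -0.0134, 0.3112]
ee_rot: [0.941, -0.041, -0.332, -0.043]
ft_force: [0.0, -0.9, -0.4]
finger_gap: 0.0194
grip_force: 40.0
```

```bash
python3 -c "
from h import *
st();need((.625,-.011,.26),-.05,-.9)
a=cv2.resize(manip.capture('side')[130:330,180:420],None,fx=1.6,fy=1.6);b=cv2.resize(manip.capture('top')[100:300,260:500],None,fx=1.6,fy=1.6)
cv2.imwrite('pics/s2.png',np.hstack([a,b]))"
```

```text
t 6.9 pos [ 0.6219 -0.0134  0.3112] x [ 0.776 -0.049 -0.629] y [-0.107 -0.993 -0.054] z [-0.622  0.109 -0.775] gap 0.0194 gf 40.0 F [ 0.  -0.9 -0.4] q [-0.26  0.77  0.5   1.09 -0.33  2.05 -1.47]
NEED cm [ 0.31  0.24 -5.12] rot [-0.036  0.222  0.063]
```

View pics/s2.png

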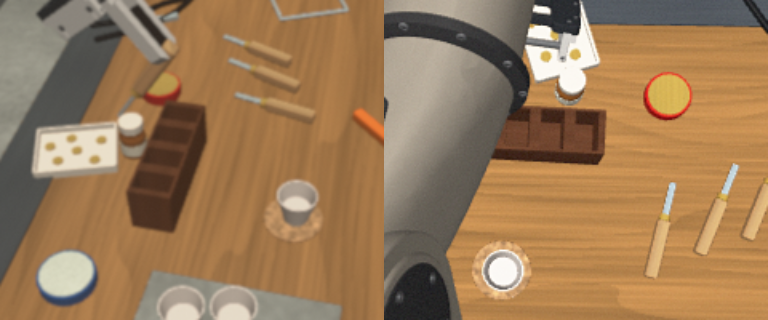

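arm_command(series=[0.1,0.1,-1.5,0,0,0,0,0.1,0.1,-1.5,0,0,0,0,0,0,-1,-0.012,0.07,0.02,0,0,0,-1,-0.012,0.07,0.02,0,0,0,0,-0.012,0.07,0.02,0,0,0,0,0,0,0,0,0,0,0,0,0,0,0])

```text
time_s: 7.7
tool_pos: [0.6102, -0.009, 0.262]
ee_rot: [0.922, -0.03, -0.385, -0.019]
ft_force: [0.6, 0.0, -0.0]
finger_gap: 0.0198
grip_force: 40.0
```

```bash
python3 -c "
from h import *
st();need((.625,-.011,.26),-.05,-.9)"
```

```text
t 7.7 pos [ 0.6102 -0.009   0.262 ] x [ 0.702 -0.042 -0.711] y [-0.071 -0.997 -0.012] z [-0.709  0.059 -0.703] gap 0.0198 gf 40.0 F [ 0.6  0.  -0. ] q [-0.18  0.81  0.28  1.1  -0.21  2.05 -1.56]
NEED cm [ 1.48 -0.2  -0.2 ] rot [-0.005  0.109  0.022]
```

arm_command(series=[0.4,0,-1,0,0,0,0,0.4,-0.1,-1,0,0.05,0.01,0,0.4,0,-1,0,0.05,0.01,0,0.2,0,-1,0,0.05,0,0,0,0,0,0,0,0,0,0,0,0,0,0,0,0])

```text
time_s: 8.3
tool_pos: [0.6006, -0.0084, 0.2021]
ee_rot: [0.9, -0.024, -0.435, -0.014]
ft_force: [-0.3, -0.7, -0.9]
finger_gap: 0.0191
grip_force: 40.0
```

```bash
python3 -c "
from h import *
st();need((.625,-.011,.26),-.05,-.9)
a=cv2.resize(manip.capture('side')[130:330,180:420],None,fx=2,fy=2);cv2.imwrite('pics/s3.png',a)"
```

```text
t 8.3 pos [ 0.6006 -0.0084  0.2021] x [ 0.62  -0.031 -0.784] y [-0.054 -0.999 -0.004] z [-0.783  0.045 -0.621] gap 0.0191 gf 40.0 F [-0.3 -0.7 -0.9] q [-0.09  0.9   0.09  1.1  -0.13  2.05 -1.63]
NEED cm [ 2.44 -0.26  5.79] rot [-0.004 -0.001  0.005]
```

View pics/s3.png

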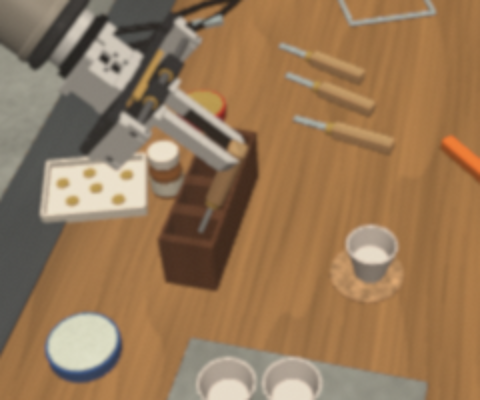

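arm_command(series=[0.7,-0.1,0,0,0,0,0,0.7,-0.1,0,0,0,0,0,0.7,-0.1,0,0,0,0,0,0,0,0,0,0,0,0])

```text
time_s: 8.75
tool_pos: [0.6138, -0.0108, 0.1959]
ee_rot: [0.903, -0.023, -0.428, -0.014]
ft_force: [-0.7, -0.6, -0.4]
finger_gap: 0.0193
grip_force: 40.0
```

```bash
python3 -c "
from h import *
st()"
```

```text
t 8.8 pos [ 0.6138 -0.0108  0.1959] x [ 0.632 -0.03  -0.774] y [-0.055 -0.998 -0.006] z [-0.773  0.046 -0.633] gap 0.0193 gf 40.0 F [-0.7 -0.6 -0.4] q [-0.09  0.92  0.09  1.06 -0.13  2.05 -1.62]
```

arm_command(series=[0.3,0,-1,0,0,0,0,0.3,0,-1,0,0,0,0,0.3,0,-1,0,0,0,0,0.3,0,-1,0,0,0,0,0.3,0,-1,0,0,0,0,0,0,-0.5,0,0,0,0,0,0,0,0,0,0,0,0,0,0,0,0,0,0])

```text
time_s: 9.55
tool_pos: [0.6283, -0.0107, 0.1413]
ee_rot: [0.903, -0.023, -0.429, -0.014]
ft_force: [0.1, 0.1, -1.2]
finger_gap: 0.0195
grip_force: 40.0
```

```bash
python3 -c "
from h import *
st()"
```

```text
t 9.6 pos [ 0.6283 -0.0107  0.1413] x [ 0.632 -0.03  -0.775] y [-0.054 -0.998 -0.006] z [-0.773  0.046 -0.632] gap 0.0195 gf 40.0 F [ 0.1  0.1 -1.2] q [-0.08  1.    0.09  1.03 -0.13  2.   -1.62]
```

arm_command(series=[0,0,0,0,0,0,0.42,0,0,0,0,0,0,0.42,0,0,0,0,0,0,0.42,1.5,-0.1,1.2,0,0,0,0.42,2.3,-0.1,2,0,0,0,0.42,2.3,-0.1,2,0,0,0,0.42,1,0,4,0,0,0,0.42,0,0,4,0,0,0,0.42,0,0,2,0,0,0,0.42])

```text
time_s: 10.45
tool_pos: [0.6605, -0.0051, 0.2853]
ee_rot: [0.942, -0.029, -0.333, -0.02]
ft_force: [1.0, -0.5, 0.1]
finger_gap: 0.039
grip_force: 0.0
```

arm_command(series=[-2,-2,0,0,-0.12,0,0.42,-2,-2,0,0,-0.12,0,0.42,-2,-2,0,0,-0.12,0,0.42,-2,-2,0,0,-0.12,0,0.42,-2,-2,0,0,-0.12,0,0.42,-2,-2,0,0,-0.12,0,0.42,-2,-2,0,0,-0.12,0,0.42,-2,-2,-1,0,-0.1,0,0.42,-2,-2,-1,0,-0.1,0,0.42,-2,-2,-1,0,0,0,0.42,-2,-2,-2,0,0,0,0.42,0,-2,-2,0,0,0,0.42])

```text
time_s: 11.65
tool_pos: [0.4383, -0.2464, 0.2117]
ee_rot: [0.984, -0.017, 0.177, -0.032]
ft_force: [1.1, 0.5, -0.3]
finger_gap: 0.0395
grip_force: 0.0
```

```bash
python3 -c "
from h import *
st()
im=manip.capture('top')
for g in gravers(im):print(g)
a=cv2.resize(manip.capture('side')[130:330,180:420],None,fx=2,fy=2);b=cv2.resize(im[140:220,290:410],None,fx=3,fy=3)
o=np.zeros((400,800,3),np.uint8);o[:,:480]=a;o[:240,480:]=b[:,:320];cv2.imwrite('pics/s4.png',o)"
```

```text
t 11.7 pos [ 0.4383 -0.2464  0.2117] x [ 0.937 -0.044  0.347] y [-0.021 -0.997 -0.068] z [ 0.35   0.056 -0.935] gap 0.0395 gf 0.0 F [ 1.1  0.5 -0.3] q [ 0.25 -0.01  0.3   2.2  -0.36  0.71 -0.81]
(array([ 0.49333762, -0.27569623]), np.float32(-0.2484509), np.float32(0.084506035), 0.01668345832824707)
(array([ 0.52687482, -0.35575769]), np.float32(-0.39339247), np.float32(0.08645189), 0.017320125579833985)
(array([ 0.55145856, -0.4273501 ]), np.float32(-0.39451936), np.float32(0.08574099), 0.017111181259155273)
```

View pics/s4.png

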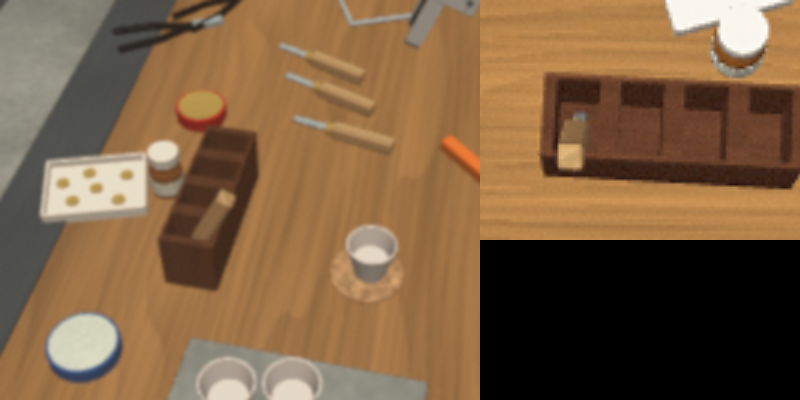

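```bash
python3 -c "
from h import *
need((.4675,-.2692,.05),-.244,.29)"
```

```text
NEED cm [  2.87  -2.23 -15.97] rot [-0.06   0.07  -0.219]
```

arm_command(series=[0.7,-0.6,-3,-0.015,0.018,-0.055,0.5,0.7,-0.6,-3,-0.015,0.018,-0.055,0.5,0.7,-0.6,-3,-0.015,0.018,-0.055,0.5,0.7,-0.5,-3,-0.015,0.018,-0.055,0.5,0,0,-3,0,0,0,0.5,0,0,0,0,0,0,0.5,0,0,0,0,0,0,0.5])

```text
time_s: 12.45
tool_pos: [0.4685, -0.2681, 0.0619]
ee_rot: [0.982, -0.12, 0.143, 0.017]
ft_force: [-0.2, -0.6, -0.2]
finger_gap: 0.0471
grip_force: 0.0
```

```bash
python3 -c "
from h import *
st();need((.4675,-.2692,.0065),-.244,.29)"
```

```text
t 12.4 pos [ 0.4685 -0.2681  0.0619] x [ 0.93  -0.23   0.285] y [-0.24  -0.971 -0.   ] z [ 0.277 -0.068 -0.958] gap 0.0471 gf 0.0 F [-0.2 -0.6 -0.2] q [ 0.23  0.29  0.24  2.26 -0.39  0.34 -1.01]
NEED cm [-0.1  -0.11 -5.54] rot [-0.    -0.001 -0.002]
```

arm_command(series=[-0.1,-0.1,-1.5,0,0,0,0.5,0,0,-1.5,0,0,0,0.5,0,0,-1.5,0,0,0,0.5,0,0,-1,0,0,0,0.5,0,0,0,0,0,0,0.5,0,0,0,0,0,0,0,0,0,0,0,0,0,0,0,0,0,0,0,0,0,0,0,0,0,0,0,0])

```text
time_s: 13.35
tool_pos: [0.4677, -0.2694, 0.0067]
ee_rot: [0.982, -0.119, 0.144, 0.018]
ft_force: [-2.9, 1.1, 7.2]
finger_gap: 0.0194
grip_force: 40.0
```

arm_command(series=[0,0,0,0,0,0,0,0,0,2,0,0,0,0,0,0,3,0,0,0,0,1,0,3,0,0,0,0,2,0,3,0,0,0,0,2,0,3,0,0,0,0,2,0,3,0,0,0,0,0,0,3,0,0,0,0,0,0,0,0,0,0,0])

```text
time_s: 14.25
tool_pos: [0.5393, -0.2698, 0.2101]
ee_rot: [0.982, -0.119, 0.146, 0.018]
ft_force: [0.4, 0.1, 0.0]
finger_gap: 0.0197
grip_force: 40.0
```

```bash
python3 -c "
from h import *
st();need((.615,-.061,.28),-.05,-.85)"
```

```text
t 14.2 pos [ 0.5393 -0.2698  0.2101] x [ 0.929 -0.229  0.291] y [-0.239 -0.971  0.001] z [ 0.282 -0.07  -0.957] gap 0.0197 gf 40.0 F [0.4 0.1 0. ] q [ 0.    0.15  0.42  2.02 -0.17  0.69 -1.28]
NEED cm [ 7.57 20.88  6.99] rot [0.167 1.134 0.17 ]
```

arm_command(series=[0.8,2.1,1,0.017,0.113,0.017,0,0.8,2.1,1,0.017,0.113,0.017,0,0.8,2.1,1,0.017,0.113,0.017,0,0.8,2.1,1,0.017,0.113,0.017,0,0.8,2.1,1,0.017,0.113,0.017,0,0.8,2.1,1,0.017,0.113,0.017,0,0.8,2.1,1,0.017,0.113,0.017,0,0.8,2.1,0,0.017,0.113,0.017,0,0.8,2.1,0,0.017,0.113,0.017,0,0.8,2,0,0.017,0.113,0.017,0,0,0,0,0,0,0,0,0,0,0,0,0,0,0])

```text
time_s: 15.45
tool_pos: [0.6114, -0.0703, 0.2828]
ee_rot: [0.933, -0.027, -0.358, -0.008]
ft_force: [-1.0, -0.8, -0.4]
finger_gap: 0.0197
grip_force: 40.0
```

```bash
python3 -c "
from h import *
st();need((.615,-.061,.21),-.05,-.9)"
```

```text
t 15.4 pos [ 0.6114 -0.0703  0.2828] x [ 0.742 -0.044 -0.669] y [-0.055 -0.998  0.005] z [-0.669  0.034 -0.743] gap 0.0197 gf 40.0 F [-1.  -0.8 -0.4] q [-0.06  0.76  0.17  1.09 -0.09  2.03 -1.53]
NEED cm [ 0.36  0.93 -7.28] rot [0.013 0.166 0.005]
```

arm_command(series=[0.2,0.3,-1.5,0,0,0,0,0.2,0.3,-1.5,0,0,0,0,0.2,0.3,-1.5,0,0.05,0,0,0.2,0,-1.5,0,0.06,0,0,0.2,0,-1,0,0.06,0,0,0.3,0,0,0,0,0,0,0.3,0,0,0,0,0,0,0,0,0,0,0,0,0])

```text
time_s: 16.25
tool_pos: [0.6125, -0.0601, 0.2013]
ee_rot: [0.905, -0.027, -0.424, -0.004]
ft_force: [0.3, 0.8, -0.6]
finger_gap: 0.0195
grip_force: 40.0
```

```bash
python3 -c "
from h import *
st();need((.618,-.061,.195),-.05,-.9)"
```

```text
t 16.2 pos [ 0.6125 -0.0601  0.2013] x [ 0.639 -0.045 -0.768] y [-0.052 -0.999  0.016] z [-0.768  0.03  -0.64 ] gap 0.0195 gf 40.0 F [ 0.3  0.8 -0.6] q [-0.1   0.92  0.22  1.07 -0.13  2.05 -1.52]
NEED cm [ 0.55 -0.09 -0.63] rot [0.017 0.023 0.002]
```

arm_command(series=[0.3,0,-1,0,0,0,0,0.3,0,-1,0,0,0,0,0.3,0,-1,0,0,0,0,0.3,0,-1,0,0,0,0,0.2,0,-1,0,0,0,0,0,0,-1,0,0,0,0,0,0,0,0,0,0,0,0,0,0,0,0,0,0])

```text
time_s: 17.05
tool_pos: [0.6259, -0.0599, 0.14]
ee_rot: [0.904, -0.027, -0.426, -0.004]
ft_force: [0.6, 0.5, -0.4]
finger_gap: 0.0196
grip_force: 40.0
```

```bash
python3 -c "
from h import *
st()"
```

```text
t 17.1 pos [ 0.6259 -0.0599  0.14  ] x [ 0.636 -0.045 -0.77 ] y [-0.052 -0.999  0.016] z [-0.77   0.03  -0.638] gap 0.0196 gf 40.0 F [ 0.6  0.5 -0.4] q [-0.09  1.    0.22  1.04 -0.14  1.99 -1.52]
```

arm_command(series=[0,0,0,0,0,0,0.35,0,0,0,0,0,0,0.35,0,0,0,0,0,0,0.35,1.5,-0.1,1.2,0,0,0,0.35,2.3,-0.1,2,0,0,0,0.35,2.3,-0.1,2,0,0,0,0.35,1,0,4,0,0,0,0.35,0,0,4,0,0,0,0.35,0,0,2,0,0,0,0.35])

```text
time_s: 17.95
tool_pos: [0.6571, -0.0542, 0.2845]
ee_rot: [0.942, -0.029, -0.334, 0.002]
ft_force: [-0.2, 0.1, -1.0]
finger_gap: 0.0332
grip_force: 0.0
```

arm_command(series=[-1.5,-2.3,0,0,-0.12,0,0.42,-1.5,-2.3,0,0,-0.12,0,0.42,-1.5,-2.3,0,0,-0.12,0,0.42,-1.5,-2.3,0,0,-0.12,0,0.42,-1.5,-2.3,0,0,-0.12,0,0.42,-1.5,-2.3,0,0,-0.12,0,0.42,-1.5,-2.3,0,0,-0.12,0,0.42,-1.5,-2.3,-1,0,-0.1,0,0.42,-1.5,-2.3,-1,0,0,-0.1,0.42,-1.5,-2.3,-1,0,0,-0.1,0.42,-1.5,-2.3,-2,0,0,-0.1,0.5,0,-2,-2,0,0,0,0.5])

```text
time_s: 19.15
tool_pos: [0.4903, -0.3284, 0.2105]
ee_rot: [0.976, -0.177, 0.127, 0.007]
ft_force: [1.2, 0.5, -0.8]
finger_gap: 0.0469
grip_force: 0.0
```

```bash
python3 -c "
from h import *
st()
im=manip.capture('top')
for g in gravers(im):print(g)
need((.5027,-.346,.05),-.39,.29)
a=cv2.resize(manip.capture('side')[150:310,200:400],None,fx=2,fy=2);b=cv2.resize(im[140:220,290:410],None,fx=3,fy=3)
o=np.zeros((320,760,3),np.uint8);o[:,:400]=a;o[:240,400:]=b;cv2.imwrite('pics/s5.png',o)"
```

```text
t 19.1 pos [ 0.4903 -0.3284  0.2105] x [ 0.906 -0.343  0.25 ] y [-0.346 -0.938 -0.031] z [ 0.245 -0.059 -0.968] gap 0.0469 gf 0.0 F [ 1.2  0.5 -0.8] q [ 0.19  0.15  0.37  2.01 -0.2   0.76 -1.25]
(array([ 0.56425818, -0.43305792]), np.float32(-0.40416712), np.float32(0.057740115), 0.015949393272399904)
NEED cm [  1.32  -1.55 -15.72] rot [-0.042 -0.027 -0.038]
```

View pics/s5.png

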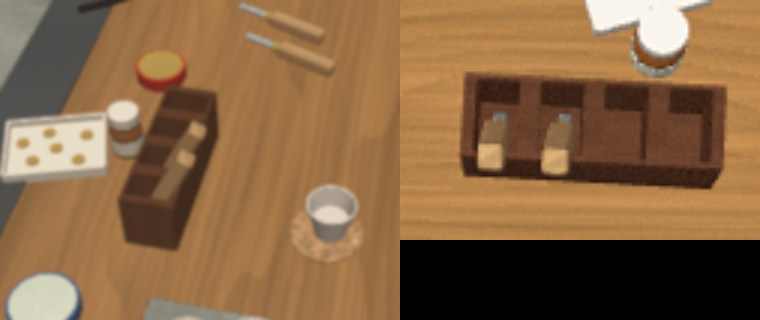

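arm_command(series=[0.3,-0.4,-3,-0.01,-0.007,-0.01,0.5,0.3,-0.4,-3,-0.01,-0.007,-0.01,0.5,0.3,-0.4,-3,-0.01,-0.007,-0.01,0.5,0.3,-0.35,-3,-0.01,-0.007,-0.01,0.5,0,0,-3,0,0,0,0.5,0,0,0,0,0,0,0.5,0,0,0,0,0,0,0.5])

```text
time_s: 19.95
tool_pos: [0.5041, -0.343, 0.0609]
ee_rot: [0.971, -0.191, 0.143, 0.026]
ft_force: [-0.7, -0.2, 0.4]
finger_gap: 0.0471
grip_force: 0.0
```

```bash
python3 -c "
from h import *
st();need((.5027,-.346,.0065),-.39,.29)
im=manip.capture('side')
print('exp butt,tip px',proj('side',np.array([.527-.045*.925,-.356+.045*.38,.02])),proj('side',np.array([.527+.105*.925,-.356-.105*.38,.01])))
cv2.imwrite('pics/s6.png',cv2.resize(im[110:230,290:450],None,fx=3,fy=3))"
```

```text
t 19.9 pos [ 0.5041 -0.343   0.0609] x [ 0.886 -0.364  0.288] y [-0.379 -0.925 -0.004] z [ 0.267 -0.106 -0.958] gap 0.0471 gf 0.0 F [-0.7 -0.2  0.4] q [ 0.29  0.38  0.27  2.12 -0.39  0.38 -1.09]
NEED cm [-0.14 -0.3  -5.44] rot [-0.003  0.003 -0.001]
exp butt,tip px [365.79568679 182.53013776] [322.28259447 168.06121232]
```

View pics/s6.png

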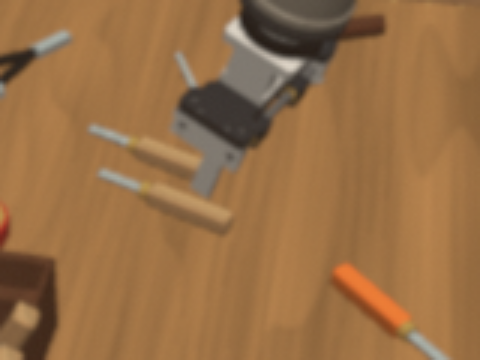

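Graver 3 lies where I measured it: its butt shows at crop (230,218) and I expected (227,218). Next I descend, grip and lift.

arm_command(series=[-0.1,-0.2,-1.5,0,0,0,0.5,0,-0.1,-1.5,0,0,0,0.5,0,0,-1.5,0,0,0,0.5,0,0,-0.9,0,0,0,0.5,0,0,0,0,0,0,0.5,0,0,0,0,0,0,0,0,0,0,0,0,0,0,0,0,0,0,0,0,0,0,0,0,0,0,0,0])

```text
time_s: 20.9
tool_pos: [0.503, -0.3461, 0.0065]
ee_rot: [0.971, -0.191, 0.143, 0.027]
ft_force: [-0.8, 1.1, 6.0]
finger_gap: 0.0198
grip_force: 40.0
```

arm_command(series=[0,0,0,0,0,0,0,0,0,2,0,0,0,0,0,0,3,0,0,0,0,1,0,3,0,0,0,0,1,0,3,0,0,0,0,1,0,3,0,0,0,0,1,0,3,0,0,0,0,0,0,3,0,0,0,0,0,0,0,0,0,0,0])

```text
time_s: 21.8
tool_pos: [0.5445, -0.3469, 0.2102]
ee_rot: [0.97, -0.191, 0.146, 0.027]
ft_force: [0.7, -0.2, 0.2]
finger_gap: 0.0195
grip_force: 40.0
```

```bash
python3 -c "
from h import *
st();need((.611,-.111,.28),-.05,-.84)"
```

```text
t 21.8 pos [ 0.5445 -0.3469  0.2102] x [ 0.885 -0.363  0.293] y [-0.379 -0.926 -0.003] z [ 0.272 -0.108 -0.956] gap 0.0195 gf 40.0 F [ 0.7 -0.2  0.2] q [ 0.12  0.23  0.43  1.94 -0.21  0.71 -1.3 ]
NEED cm [ 6.65 23.59  6.98] rot [0.246 1.116 0.303]
```

arm_command(series=[0.7,2.4,1,0.025,0.112,0.03,0,0.7,2.4,1,0.025,0.112,0.03,0,0.7,2.4,1,0.025,0.112,0.03,0,0.7,2.4,1,0.025,0.112,0.03,0,0.7,2.4,1,0.025,0.112,0.03,0,0.7,2.4,1,0.025,0.112,0.03,0,0.7,2.4,1,0.025,0.112,0.03,0,0.6,2.3,0,0.025,0.112,0.03,0,0.6,2.3,0,0.025,0.112,0.03,0,0.6,2.3,0,0.025,0.112,0.03,0,0,0,0,0,0,0,0,0,0,0,0,0,0,0])

```text
time_s: 23.0
tool_pos: [0.6061, -0.1168, 0.287]
ee_rot: [0.933, -0.035, -0.358, -0.003]
ft_force: [0.4, -0.7, 0.6]
finger_gap: 0.0197
grip_force: 40.0
```

```bash
python3 -c "
from h import *
st();need((.614,-.111,.20),-.05,-.9)"
```

```text
t 23.0 pos [ 0.6061 -0.1168  0.287 ] x [ 0.741 -0.064 -0.669] y [-0.068 -0.998  0.02 ] z [-0.669  0.03  -0.743] gap 0.0197 gf 40.0 F [ 0.4 -0.7  0.6] q [-0.17  0.8   0.5   1.1  -0.19  2.03 -1.34]
NEED cm [ 0.79  0.58 -8.7 ] rot [0.03  0.165 0.016]
```

arm_command(series=[0.3,0.2,-1.5,0,0,0,0,0.3,0.2,-1.5,0,0,0,0,0.2,0.1,-1.5,0.01,0.05,0.005,0,0.2,0,-1.5,0.01,0.06,0.005,0,0.2,0,-1.5,0.01,0.06,0.005,0,0.3,0,-1,0,0,0,0,0.3,0,0,0,0,0,0,0,0,0,0,0,0,0])

```text
time_s: 23.8
tool_pos: [0.6117, -0.1116, 0.1925]
ee_rot: [0.904, -0.023, -0.427, -0.01]
ft_force: [-0.1, 0.5, -0.2]
finger_gap: 0.0198
grip_force: 40.0
```

```bash
python3 -c "
from h import *
st();need((.624,-.111,.14),-.05,-.88)"
```

```text
t 23.8 pos [ 0.6117 -0.1116  0.1925] x [ 0.635 -0.033 -0.772] y [-0.049 -0.999  0.002] z [-0.771  0.037 -0.636] gap 0.0198 gf 40.0 F [-0.1  0.5 -0.2] q [-0.08  0.95  0.31  1.05 -0.13  2.05 -1.4 ]
NEED cm [ 1.23  0.06 -5.25] rot [ 0.002 -0.002 -0.001]
```

arm_command(series=[0.3,0,-1,0,0,0,0,0.3,0,-1,0,0,0,0,0.3,0,-1,0,0,0,0,0.3,0,-1,0,0,0,0,0.1,0,-1,0,0,0,0,0,0,-0.3,0,0,0,0,0,0,0,0,0,0,0,0,0,0,0,0,0,0])

```text
time_s: 24.6
tool_pos: [0.6241, -0.1111, 0.1391]
ee_rot: [0.904, -0.022, -0.427, -0.01]
ft_force: [0.5, -0.4, -0.1]
finger_gap: 0.0192
grip_force: 40.0
```

arm_command(series=[0,0,0,0,0,0,0.35,0,0,0,0,0,0,0.35,0,0,0,0,0,0,0.35,1.5,-0.1,1.2,0,0,0,0.35,2.3,-0.1,2,0,0,0,0.35,2.3,-0.1,2,0,0,0,0.35,1,0,4,0,0,0,0.35,0,0,4,0,0,0,0.35,0,0,2,0,0,0,0.35])

```text
time_s: 25.5
tool_pos: [0.65, -0.1047, 0.2572]
ee_rot: [0.934, -0.019, -0.357, 0.004]
ft_force: [0.3, 0.7, 0.3]
finger_gap: 0.0327
grip_force: 0.0
```

arm_command(series=[-1.3,-2.5,0,0,-0.12,0,0.42,-1.3,-2.5,0,0,-0.12,0,0.42,-1.3,-2.5,0,0,-0.12,0,0.42,-1.3,-2.5,0,0,-0.12,0,0.42,-1.3,-2.5,0,0,-0.12,0,0.42,-1.3,-2.5,0,0,-0.12,0,0.42,-1.3,-2.5,0,0,-0.12,0,0.42,-1.3,-2.5,-1,0,-0.1,0,0.42,-1.3,-2.5,-1,0,0,-0.1,0.42,-1.3,-2.5,-1,0,0,-0.1,0.42,-1.2,-2.5,-2,0,0,-0.1,0.5,0,-2,-2,0,0,0,0.5])

```text
time_s: 26.7
tool_pos: [0.5062, -0.4024, 0.1846]
ee_rot: [0.98, -0.171, 0.102, 0.009]
ft_force: [0.4, 0.6, 0.1]
finger_gap: 0.0466
grip_force: 0.0
```

```bash
python3 -c "
from h import *
st()
im=manip.capture('top')
for g in gravers(im):print(g)
need((.527,-.417,.06),-.40,.29)
a=cv2.resize(manip.capture('side')[120:280,200:400],None,fx=2,fy=2);b=cv2.resize(im[140:220,290:410],None,fx=3,fy=3)
print('exp',[(proj('side',np.array([.5514+s*.921,-.4273-s*.389,z]))-[200,120])*2 for s,z in((-.045,.02),(.105,.01))])
o=np.zeros((320,760,3),np.uint8);o[:,:400]=a;o[:240,400:]=b;cv2.imwrite('pics/s7.png',o)"
```

```text
t 26.7 pos [ 0.5062 -0.4024  0.1846] x [ 0.921 -0.333  0.204] y [-0.337 -0.942 -0.016] z [ 0.197 -0.053 -0.979] gap 0.0466 gf 0.0 F [0.4 0.6 0.1] q [ 0.26  0.32  0.44  1.88 -0.29  0.81 -1.07]
NEED cm [  2.18  -1.28 -12.11] rot [-0.047 -0.076 -0.059]
exp [array([321.06897891,  93.22141042]), array([238.28518427,  66.35132056])]
```

View pics/s7.png

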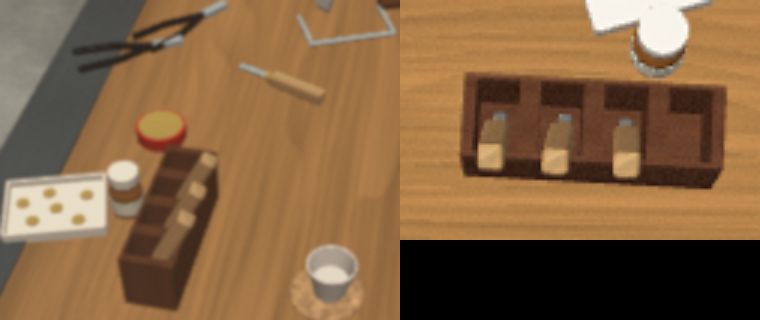

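Three gravers stand in their slots. Graver 4 is where I expected it, with its butt at crop (322,94) and tip at (240,66).

arm_command(series=[0.5,-0.3,-3,-0.012,-0.019,-0.015,0.5,0.5,-0.3,-3,-0.012,-0.019,-0.015,0.5,0.5,-0.3,-3,-0.012,-0.019,-0.015,0.5,0.6,-0.3,-3,-0.012,-0.019,-0.015,0.5,0,0,0,0,0,0,0.5,0,0,0,0,0,0,0.5])

```text
time_s: 27.4
tool_pos: [0.5287, -0.4129, 0.0651]
ee_rot: [0.97, -0.195, 0.142, 0.029]
ft_force: [0.6, -0.6, -0.2]
finger_gap: 0.0469
grip_force: 0.0
```

```bash
python3 -c "
from h import *
st();need((.527,-.417,.0065),-.4,.29)"
```

```text
t 27.4 pos [ 0.5287 -0.4129  0.0651] x [ 0.883 -0.37   0.287] y [-0.387 -0.922  0.001] z [ 0.265 -0.112 -0.958] gap 0.0469 gf 0.0 F [ 0.6 -0.6 -0.2] q [ 0.34  0.46  0.33  1.99 -0.47  0.47 -0.96]
NEED cm [-0.17 -0.41 -5.86] rot [ 0.001  0.001 -0.003]
```

arm_command(series=[-0.1,-0.2,-1.5,0,0,0,0.5,-0.1,-0.2,-1.5,0,0,0,0.5,0,0,-1.5,0,0,0,0.5,0,0,-1.3,0,0,0,0.5,0,0,0,0,0,0,0.5,0,0,0,0,0,0,0,0,0,0,0,0,0,0,0,0,0,0,0,0,0,0,0,0,0,0,0,0])

```text
time_s: 28.3
tool_pos: [0.5268, -0.4173, 0.0068]
ee_rot: [0.97, -0.195, 0.143, 0.029]
ft_force: [-1.7, -0.7, 2.9]
finger_gap: 0.0194
grip_force: 40.0
```

arm_command(series=[0,0,0,0,0,0,0,0,0,2,0,0,0,0,0,0,3,0,0,0,0,0.5,0,3,0,0,0,0,0.5,0,3,0,0,0,0,0.5,0,3,0,0,0,0,0.5,0,3,0,0,0,0,0,0,3,0,0,0,0,0,0,0,0,0,0,0])

```text
time_s: 29.2
tool_pos: [0.5481, -0.4182, 0.2106]
ee_rot: [0.969, -0.195, 0.145, 0.03]
ft_force: [-0.1, -0.1, -0.6]
finger_gap: 0.0197
grip_force: 40.0
```

```bash
python3 -c "
from h import *
st();need((.607,-.161,.28),-.05,-.84)"
```

```text
t 29.2 pos [ 0.5481 -0.4182  0.2106] x [ 0.882 -0.37   0.294] y [-0.387 -0.922  0.002] z [ 0.27  -0.115 -0.956] gap 0.0197 gf 40.0 F [-0.1 -0.1 -0.6] q [ 0.2   0.31  0.48  1.84 -0.31  0.75 -1.13]
NEED cm [ 5.89 25.72  6.94] rot [0.255 1.114 0.308]
```

arm_command(series=[0.6,2.6,1,0.026,0.112,0.031,0,0.6,2.6,1,0.026,0.112,0.031,0,0.6,2.6,1,0.026,0.112,0.031,0,0.6,2.6,1,0.026,0.112,0.031,0,0.6,2.6,1,0.026,0.112,0.031,0,0.6,2.6,1,0.026,0.112,0.031,0,0.6,2.6,1,0.026,0.112,0.031,0,0.6,2.6,0,0.026,0.112,0.031,0,0.6,2.6,0,0.026,0.112,0.031,0,0.6,2.6,0,0.026,0.112,0.03,0,0,0,0,0,0,0,0,0,0,0,0,0,0,0])

```text
time_s: 30.4
tool_pos: [0.6037, -0.167, 0.2869]
ee_rot: [0.933, -0.033, -0.359, 0.0]
ft_force: [-0.5, -0.9, -1.7]
finger_gap: 0.0199
grip_force: 40.0
```

```bash
python3 -c "
from h import *
st();need((.610,-.161,.20),-.05,-.9)"
```

```text
t 30.4 pos [ 0.6037 -0.167   0.2869] x [ 0.739 -0.062 -0.67 ] y [-0.062 -0.998  0.024] z [-0.67   0.024 -0.742] gap 0.0199 gf 40.0 F [-0.5 -0.9 -1.7] q [-0.15  0.83  0.58  1.08 -0.18  2.03 -1.24]
NEED cm [ 0.63  0.6  -8.69] rot [0.033 0.163 0.01 ]
```

arm_command(series=[0.3,0.2,-1.5,0,0,0,0,0.3,0.2,-1.5,0,0,0,0,0.2,0.1,-1.5,0.01,0.05,0.005,0,0.2,0,-1.5,0.01,0.06,0.005,0,0.2,0,-1.5,0.01,0.06,0.005,0,0.3,0,-1,0,0,0,0,0.3,0,0,0,0,0,0,0,0,0,0,0,0,0])

```text
time_s: 31.2
tool_pos: [0.6088, -0.1619, 0.1925]
ee_rot: [0.904, -0.02, -0.428, -0.006]
ft_force: [-0.4, -0.4, 0.8]
finger_gap: 0.0197
grip_force: 40.0
```

```bash
python3 -c "
from h import *
st();need((.620,-.161,.14),-.05,-.88)"
```

```text
t 31.2 pos [ 0.6088 -0.1619  0.1925] x [ 0.634 -0.031 -0.773] y [-0.042 -0.999  0.006] z [-0.772  0.028 -0.634] gap 0.0197 gf 40.0 F [-0.4 -0.4  0.8] q [-0.07  0.98  0.42  1.04 -0.13  2.05 -1.28]
NEED cm [ 1.12  0.09 -5.25] rot [ 0.006 -0.004 -0.008]
```

arm_command(series=[0.3,0,-1,0,0,0,0,0.3,0,-1,0,0,0,0,0.3,0,-1,0,0,0,0,0.2,0,-1,0,0,0,0,0.1,0,-1,0,0,0,0,0,0,-0.3,0,0,0,0,0,0,0,0,0,0,0,0,0,0,0,0,0,0])

```text
time_s: 32.0
tool_pos: [0.6203, -0.1614, 0.1392]
ee_rot: [0.903, -0.02, -0.428, -0.006]
ft_force: [-0.7, 0.9, -0.9]
finger_gap: 0.0194
grip_force: 40.0
```

arm_command(series=[0,0,0,0,0,0,0.35,0,0,0,0,0,0,0.35,0,0,0,0,0,0,0.35,1.5,-0.1,1.2,0,0,0,0.35,2.3,-0.1,2,0,0,0,0.35,2.3,-0.1,2,0,0,0,0.35,1,0,4,0,0,0,0.35,0,0,4,0,0,0,0.35,0,0,4,0,0,0,0.35])

```text
time_s: 32.9
tool_pos: [0.6466, -0.1434, 0.2686]
ee_rot: [0.935, -0.001, -0.354, 0.011]
ft_force: [1.3, 4.0, -3.8]
finger_gap: 0.0328
grip_force: 0.0
```

arm_command(series=[-1,2,0,0,-0.1,0,0.6,-1,2,0,0,-0.1,0,0.7,-1,2,0,0,-0.1,0,0.8,-1,2,0,0,-0.1,0,0.9,-1,2,0,0,-0.1,0,0.93,-1,2,0,0,-0.1,0,0.93,-1,2,0,0,-0.1,0,0.93,-1,2,0,0,0,0,0.93,-1,2,0,0,0,0,0.93,-1,2,0,0,0,0,0.93,0,2,0,0,0,0,0.93])

```text
time_s: 34.0
tool_pos: [0.5444, 0.0675, 0.274]
ee_rot: [1.0, -0.018, -0.009, 0.013]
ft_force: [0.2, -0.3, 0.7]
finger_gap: 0.0877
grip_force: 0.0
```

```bash
python3 -c "
from h import *
st()
im=manip.capture('top');s=manip.capture('side')
cv2.imwrite('pics/s8t.png',im);cv2.imwrite('pics/s8.png',np.hstack([cv2.resize(s[150:390,200:420],None,fx=1.8,fy=1.8),cv2.resize(im[140:320,200:410],None,fx=1.9,fy=2.4)[:432]]))"
```

```text
t 34.0 pos [0.5444 0.0675 0.274 ] x [ 0.999 -0.037 -0.018] y [-0.036 -0.999  0.027] z [-0.019 -0.026 -0.999] gap 0.0877 gf 0.0 F [ 0.2 -0.3  0.7] q [-0.73  0.19  0.56  1.82 -0.08  1.19 -1.76]
```

View pics/s8.png

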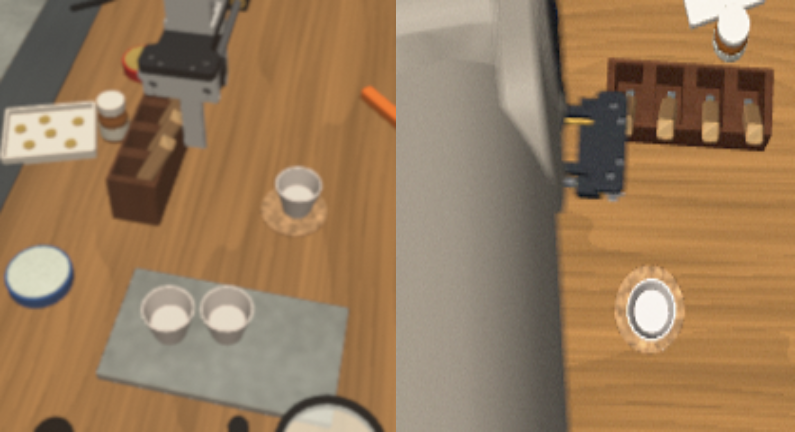

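```bash
python3 -c "
from h import *
s=manip.capture('side')
h=cv2.cvtColor(s,cv2.COLOR_BGR2HSV).astype(int);m=((h[...,1]<30)&(h[...,2]>200)).astype(np.uint8)
for P in((.5757,.1786,.066),(.5095,.1666,.066),(.4535,-.0434,.054)):
  c=np.array([P+np.array([.0305*np.cos(t),.0305*np.sin(t),0]) for t in np.linspace(0,6.28,60)]);q=np.array([proj('side',x) for x in c])
  u,v=proj('side',np.array(P)); k=np.zeros_like(m);k[int(v)-17:int(v)+30,int(u)-19:int(u)+20]=1
  a=np.argwhere(m&k);print('pred rim bbox',q.min(0).round(1),q.max(0).round(1),'white bbox',a.min(0)[::-1],a.max(0)[::-1])
need((.5757,.1786,.12),-.03,0)
im=cv2.imread('pics/s8t.png');print(dish(im,(334,267),.054))
"
```

```text
Traceback (most recent call last):
ValueError: zero-size array to reduction operation minimum which has no identity
```

```bash
python3 -c "
from h import *
s=manip.capture('side')
h=cv2.cvtColor(s,cv2.COLOR_BGR2HSV).astype(int)
print(h[300:345:4,293].tolist())
m=((h[...,1]>12)&(h[...,1]<45)&(h[...,2]>150)).astype(np.uint8)
for P in((.5757,.1786,.066),(.5095,.1666,.066),(.4535,-.0434,.054)):
  c=np.array([P+np.array([.0305*np.cos(t),.0305*np.sin(t),0]) for t in np.linspace(0,6.28,60)]);q=np.array([proj('side',x) for x in c])
  u,v=proj('side',np.array(P)); k=np.zeros_like(m);k[int(v)-17:int(v)+30,int(u)-19:int(u)+20]=1
  a=np.argwhere(m&k);print('pred rim bbox',q.min(0).round(1),q.max(0).round(1),len(a),'white bbox',a.min(0)[::-1] if len(a) else 0,a.max(0)[::-1] if len(a) else 0)
need((.5757,.1786,.12),-.03,0)
im=cv2.imread('pics/s8t.png');print(dish(im,(334,267),.054))
"
```

```text
[[15, 139, 161], [26, 26, 139], [18, 35, 182], [16, 40, 174], [16, 40, 174], [18, 34, 226], [19, 32, 229], [19, 32, 229], [18, 36, 228], [16, 43, 126], [17, 40, 127], [26, 25, 143]]
pred rim bbox [276.7 308.7] [306.7 334.5] 768 white bbox [272 308] [310 350]
pred rim bbox [309.8 308.6] [339.8 334.4] 1039 white bbox [305 307] [343 350]
pred rim bbox [351.7 242.7] [377.6 262.2] 316 white bbox [354 244] [375 262]
NEED cm [  3.03  11.2  -15.35] rot [ 0.028 -0.019  0.006]
((333.7272644042969, 268.5454406738281), 12.749767303466797, array([ 0.45330756, -0.04310356,  0.054     ]))
```

arm_command(series=[0.6,2.2,-2,0.006,-0.004,0,0.95,0.6,2.2,-2,0.006,-0.004,0,0.95,0.6,2.2,-3,0.006,-0.004,0,0.95,0.6,2.2,-3,0.005,-0.004,0,0.95,0.5,2.3,-3,0.005,-0.003,0,0.95,0,0,-2,0,0,0,0.95,0,0,0,0,0,0,0.95], squeeze=25)

```text
time_s: 34.9
tool_pos: [0.5733, 0.1765, 0.1209]
ee_rot: [1.0, -0.018, -0.002, 0.001]
ft_force: [-0.0, -0.1, 1.5]
finger_gap: 0.0893
grip_force: 0.0
```

```bash
python3 -c "
from h import *
st();need((.5745,.178,.046),-.03,0)"
```

```text
t 34.9 pos [0.5733 0.1765 0.1209] x [ 0.999 -0.037 -0.004] y [-0.037 -0.999  0.002] z [-0.004 -0.002 -1.   ] gap 0.0893 gf 0.0 F [-0.  -0.1  1.5] q [-0.76  0.43  0.46  1.87 -0.24  0.9  -1.8 ]
NEED cm [ 0.12  0.15 -7.49] rot [ 0.002 -0.004  0.007]
```

arm_command(series=[0.1,0.15,-2,0,0,0,0.95,0,0,-2,0,0,0,0.95,0,0,-2,0,0,0,0.95,0,0,-1.5,0,0,0,0.95,0,0,0,0,0,0,0.95,0,0,0,0,0,0,0.6,0,0,0,0,0,0,0.6,0,0,0,0,0,0,0.6,0,0,0,0,0,0,0.6,0,0,0,0,0,0,0.6,0,0,0,0,0,0,0.6])

```text
time_s: 36.0
tool_pos: [0.5759, 0.1793, 0.0488]
ee_rot: [1.0, -0.018, 0.0, -0.0]
ft_force: [0.1, -1.3, 6.8]
finger_gap: 0.0585
grip_force: 27.4
```

```bash
python3 -c "
from h import *
st()"
```

```text
t 36.0 pos [0.5759 0.1793 0.0488] x [ 0.999 -0.036  0.   ] y [-0.036 -0.999 -0.001] z [ 0.     0.001 -1.   ] gap 0.0585 gf 27.4 F [ 0.1 -1.3  6.8] q [-0.73  0.52  0.41  1.92 -0.3   0.76 -1.75]
```

arm_command(series=[0,0,1,0,0,0,0.5,0,0,2,0,0,0,0.5,0,0,2,0,0,0,0.5,0,0,3,0,0,0,0.5,0,0,3,0,0,0,0.5,0,0,3,0,0,0,0.5,0,0,0,0,0,0,0.5,0,0,0,0,0,0,0.5])

```text
time_s: 36.8
tool_pos: [0.5754, 0.1795, 0.189]
ee_rot: [1.0, -0.018, 0.0, -0.001]
ft_force: [0.2, 0.2, -1.7]
finger_gap: 0.0583
grip_force: 27.4
```

```bash
python3 -c "
from h import *
st()
cv2.imwrite('pics/s9.png',cv2.resize(manip.capture('side')[200:400,220:440],None,fx=2.5,fy=2.5))"
```

```text
t 36.8 pos [0.5754 0.1795 0.189 ] x [ 0.999 -0.036  0.   ] y [-0.036 -0.999 -0.001] z [ 0.     0.001 -1.   ] gap 0.0583 gf 27.4 F [ 0.2  0.2 -1.7] q [-0.8   0.35  0.49  1.81 -0.19  1.02 -1.84]
```

View pics/s9.png

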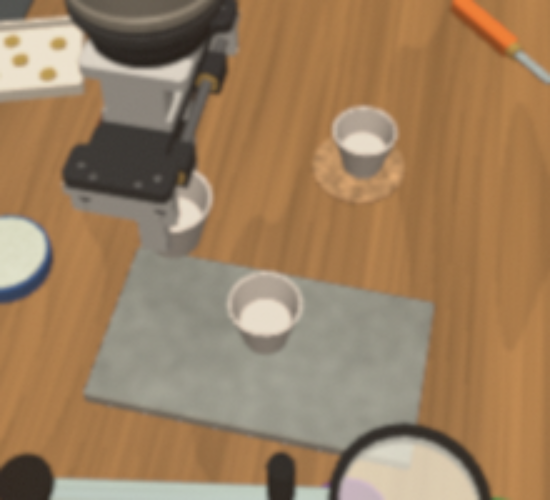

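arm_command(series=[-1.3,-2.4,0,0,0,0,0.5,-1.3,-2.4,0,0,0,0,0.5,-1.3,-2.4,0,0,0,0,0.5,-1.3,-2.4,0,0,0,0,0.5,-1.3,-2.4,0,0,0,0,0.5,-1.3,-2.4,0,0,0,0,0.5,-1.3,-2.4,0,0,0,0,0.5,-1.3,-2.4,-1,0,0,0,0.5,-1.3,-2.4,-2,0,0,0,0.5,-0.5,-0.7,-2,0,0,0,0.5,0,0,-2,0,0,0,0.5,0,0,0,0,0,0,0.5])

```text
time_s: 38.05
tool_pos: [0.4512, -0.0442, 0.1159]
ee_rot: [1.0, -0.018, -0.003, 0.001]
ft_force: [0.0, 0.2, 0.2]
finger_gap: 0.0582
grip_force: 27.4
```

```bash
python3 -c "
from h import *
st();need((.4535,-.0432,.061),-.036,0)"
```

```text
t 38.0 pos [ 0.4512 -0.0442  0.1159] x [ 0.999 -0.037 -0.006] y [-0.037 -0.999  0.001] z [-0.006 -0.001 -1.   ] gap 0.0582 gf 27.4 F [0.  0.2 0.2] q [-0.58  0.2   0.6   2.2  -0.16  0.79 -1.48]
NEED cm [ 0.23  0.1  -5.49] rot [ 0.001 -0.006  0.001]
```

arm_command(series=[0.2,0.1,0,0,0,0,0.5,0,0,-1.5,0,0,0,0.5,0,0,-1.5,0,0,0,0.5,0,0,-1.2,0,0,0,0.5,0,0,-0.6,0,0,0,0.5,0,0,-0.4,0,0,0,0.5,0,0,-0.2,0,0,0,0.5,0,0,0,0,0,0,0.5])

```text
time_s: 38.85
tool_pos: [0.4556, -0.0428, 0.0645]
ee_rot: [1.0, -0.018, -0.0, -0.0]
ft_force: [-0.0, 0.5, -1.4]
finger_gap: 0.0583
grip_force: 27.4
```

```bash
python3 -c "
from h import *
st()"
```

```text
t 38.9 pos [ 0.4556 -0.0428  0.0645] x [ 0.999 -0.036 -0.001] y [-0.036 -0.999 -0.   ] z [-0.001  0.    -1.   ] gap 0.0583 gf 27.4 F [-0.   0.5 -1.4] q [-0.52  0.31  0.55  2.23 -0.26  0.67 -1.39]
```

arm_command(series=[-0.2,0,-0.3,0,0,0,0.5,0,0,-0.2,0,0,0,0.5,0,0,0,0,0,0,0.5,0,0,0,0,0,0,0.66,0,0,0,0,0,0,0.7,0,0,0,0,0,0,0.8,0,0,0,0,0,0,0.93,0,0,1,0,0,0,0.93,0,0,3,0,0,0,0.93,0,0,4,0,0,0,0.93,0,0,4,0,0,0,0.93])

```text
time_s: 39.95
tool_pos: [0.4529, -0.0434, 0.1811]
ee_rot: [1.0, -0.019, -0.001, 0.0]
ft_force: [1.0, 0.3, -0.8]
finger_gap: 0.0873
grip_force: 0.0
```

arm_command(series=[0.6,2.5,1,0,0,0,0.95,0.6,2.5,1,0,0,0,0.95,0.6,2.5,0,0,0,0,0.95,0.6,2.5,0,0,0,0,0.95,0.6,2.5,0,0,0,0,0.95,0.6,2.5,0,0,0,0,0.95,0.6,2.5,0,0,0,0,0.95,0.6,2.5,0,0,0,0,0.95,0.4,1,0,0,0,0,0.95,0,0,0,0,0,0,0.95])

```text
time_s: 40.95
tool_pos: [0.5056, 0.168, 0.1996]
ee_rot: [1.0, -0.017, -0.0, 0.0]
ft_force: [-0.7, -0.3, 0.3]
finger_gap: 0.0894
grip_force: 0.0
```

```bash
python3 -c "
from h import *
st()
t=manip.capture('top');s=manip.capture('side')
print(dish(t,(334,265),.076))
P=(.5085,.1666,.066);h=cv2.cvtColor(s,cv2.COLOR_BGR2HSV).astype(int)
need((.5085,.1666,.1),-.03,0);u,v=map(int,proj('side',np.array(P)));print(u,v)
cv2.imwrite('pics/s10.png',np.hstack([cv2.resize(s[230:370,240:400],None,fx=2.5,fy=2.5),cv2.resize(t[225:295,290:370],None,fx=5,fy=5)]))"
```

```text
t 41.0 pos [0.5056 0.168  0.1996] x [ 0.999 -0.035 -0.   ] y [-0.035 -0.999  0.   ] z [-0. -0. -1.] gap 0.0894 gf 0.0 F [-0.7 -0.3  0.3] q [-0.86  0.21  0.49  1.95 -0.12  1.01 -1.93]
((333.8589782714844, 268.3205261230469), 12.997900009155273, array([ 0.45256924, -0.04332074,  0.076     ]))
NEED cm [ 0.32  0.06 -9.95] rot [ 0.    -0.001  0.007]
325 321
```

View pics/s10.png

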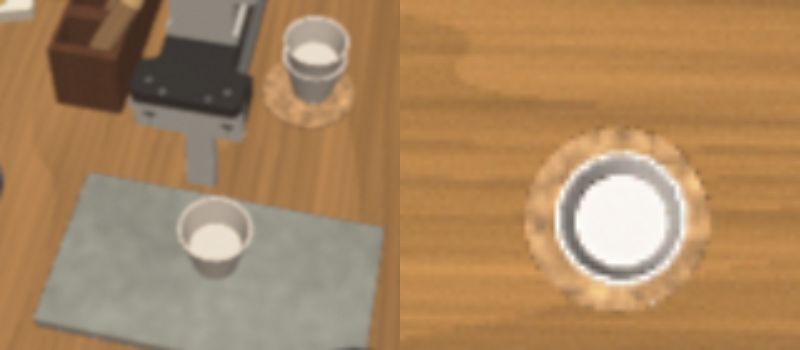

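The first dish is nested: the stack rim is centred in the top view, and the side view shows a clean nest. The remaining dish hasn't moved; its rim spans columns 311–341 in the side view.

arm_command(series=[0.3,0,-3,0,0,0,0.95,0,0,-3,0,0,0,0.95,0,0,-3,0,0,0,0.95,0,0,-3,0,0,0,0.95,0,0,-2,0,0,0,0.95,0,0,-1.3,0,0,0,0.95,0,0,0,0,0,0,0.95])

```text
time_s: 41.75
tool_pos: [0.5077, 0.1659, 0.0454]
ee_rot: [1.0, -0.019, -0.001, 0.001]
ft_force: [-0.7, 0.4, -0.3]
finger_gap: 0.0893
grip_force: 0.0
```

arm_command(series=[0,0,0,0,0,0,0.6,0,0,0,0,0,0,0.6,0,0,0,0,0,0,0.6,0,0,0,0,0,0,0.6,0,0,0,0,0,0,0.5,0,0,0,0,0,0,0.5])

```text
time_s: 42.35
tool_pos: [0.5088, 0.1673, 0.0469]
ee_rot: [1.0, -0.018, 0.0, -0.0]
ft_force: [-0.9, -1.8, 7.8]
finger_gap: 0.0592
grip_force: 25.0
```

```bash
python3 -c "
from h import *
st()"
```

```text
t 42.4 pos [0.5088 0.1673 0.0469] x [ 0.999 -0.036  0.   ] y [-0.036 -0.999 -0.001] z [ 0.     0.001 -1.   ] gap 0.0592 gf 25.0 F [-0.9 -1.8  7.8] q [-0.77  0.43  0.41  2.07 -0.27  0.69 -1.79]
```

arm_command(series=[0,0,1,0,0,0,0.5,0,0,2,0,0,0,0.5,0,0,3,0,0,0,0.5,0,0,3,0,0,0,0.5,0,0,3,0,0,0,0.5,0,0,1,0,0,0,0.5,0,0,0,0,0,0,0.5])

```text
time_s: 43.05
tool_pos: [0.509, 0.1677, 0.1778]
ee_rot: [1.0, -0.018, 0.001, -0.001]
ft_force: [0.8, -0.8, -1.2]
finger_gap: 0.0591
grip_force: 25.0
```

arm_command(series=[-0.6,-2.3,0,0,0,0,0.5,-0.6,-2.3,0,0,0,0,0.5,-0.6,-2.3,0,0,0,0,0.5,-0.6,-2.3,0,0,0,0,0.5,-0.6,-2.3,0,0,0,0,0.5,-0.6,-2.3,0,0,0,0,0.5,-0.6,-2.3,0,0,0,0,0.5,-0.6,-2.3,0,0,0,0,0.5,-0.6,-2.3,-1,0,0,0,0.5,-0.2,-0.4,-2,0,0,0,0.5,0,0,-1.5,0,0,0,0.5,0,0,0,0,0,0,0.5])

```text
time_s: 44.25
tool_pos: [0.45, -0.0446, 0.129]
ee_rot: [1.0, -0.019, -0.003, 0.001]
ft_force: [0.4, 0.3, -0.2]
finger_gap: 0.0592
grip_force: 25.0
```

```bash
python3 -c "
from h import *
st();need((.4528,-.0433,.080),-.036,0)"
```

```text
t 44.2 pos [ 0.45   -0.0446  0.129 ] x [ 0.999 -0.037 -0.005] y [-0.037 -0.999  0.001] z [-0.005 -0.001 -1.   ] gap 0.0592 gf 25.0 F [ 0.4  0.3 -0.2] q [-0.6   0.18  0.62  2.19 -0.14  0.82 -1.5 ]
NEED cm [ 0.28  0.13 -4.9 ] rot [ 0.001 -0.005  0.001]
```

arm_command(series=[0.1,0,0,0,0,0,0.5,0,0,-1.5,0,0,0,0.5,0,0,-1.5,0,0,0,0.5,0,0,-1,0,0,0,0.5,0,0,-0.5,0,0,0,0.5,0,0,-0.2,0,0,0,0.5,0,0,0,0,0,0,0.5,0,0,0,0,0,0,0.5])

```text
time_s: 45.05
tool_pos: [0.4537, -0.0437, 0.0847]
ee_rot: [1.0, -0.018, -0.0, -0.0]
ft_force: [-0.0, 0.3, -0.9]
finger_gap: 0.059
grip_force: 25.0
```

```bash
python3 -c "
from h import *
st()"
```

```text
t 45.0 pos [ 0.4537 -0.0437  0.0847] x [ 0.999 -0.036 -0.   ] y [-0.036 -0.999 -0.   ] z [-0.  0. -1.] gap 0.059 gf 25.0 F [-0.   0.3 -0.9] q [-0.56  0.27  0.59  2.22 -0.23  0.71 -1.42]
```

arm_command(series=[0,0,-0.3,0,0,0,0.5,0,0,-0.2,0,0,0,0.5,0,0,0,0,0,0,0.5,0,0,0,0,0,0,0.66,0,0,0,0,0,0,0.7,0,0,0,0,0,0,0.8,0,0,0,0,0,0,0.93,0,0,1,0,0,0,0.93,0,0,4,0,0,0,0.93,0,0,4,0,0,0,0.93,0,0,4,0,0,0,0.93,0,0,4,0,0,0,0.93])

```text
time_s: 46.25
tool_pos: [0.4531, -0.0443, 0.2517]
ee_rot: [1.0, -0.019, -0.0, -0.0]
ft_force: [0.4, 1.1, -0.4]
finger_gap: 0.0875
grip_force: 0.0
```

```bash
python3 - <<'E'
from h import *
np.set_printoptions(precision=4,suppress=True)
st();t=manip.capture("top");s=manip.capture("side")
print("stack",dish(t,(334,264),.098))
for im,n,r0,r1,roi in((t,"top",21,28,(110,260,180,330)),(s,"side",26,38,(340,360,430,450))):
    x0,y0,x1,y1=roi;g=cv2.cvtColor(im,cv2.COLOR_BGR2GRAY)[y0:y1,x0:x1]
    c=cv2.HoughCircles(g,cv2.HOUGH_GRADIENT,1.5,100,param1=100,param2=15,minRadius=r0,maxRadius=r1)
    if c is not None: c=c[0,0];u=(c[0]+x0,c[1]+y0);print(n,u,c[2],"lens@.16",ray(n,u,.16))
h=cv2.cvtColor(t,cv2.COLOR_BGR2HSV).astype(int)
b=((h[...,0]>80)&(h[...,0]<115)&(h[...,1]>15)&(h[...,1]<60)&(h[...,2]>170)).astype(np.uint8);b[:,:125]=0;b[:,155:]=0;b[:190]=0;b[275:]=0
p=np.argwhere(b)[:,::-1].astype(np.float32);vx,vy,x,y=cv2.fitLine(p,cv2.DIST_HUBER,0,.01,.01).ravel()
q=[ray("top",(x+vx/vy*(v-y),v),.166) for v in(200,250)];print("bar pts",len(p),q)
hs=cv2.cvtColor(s,cv2.COLOR_BGR2HSV).astype(int);k=hs[...,2]<60;k[:370]=0;k[410:]=0;k[:,:322]=0;k[:,342:]=0
for c in blobs(k,10): print("knob side bbox",cv2.boundingRect(c))
k=h[...,2]<60;k[:240]=0;k[268:]=0;k[:,:120]=0;k[:,150:]=0
for c in blobs(k,5): print("knob top bbox",cv2.boundingRect(c))
E
```

```text
t 46.2 pos [ 0.4531 -0.0443  0.2517] x [ 0.999 -0.037 -0.   ] y [-0.037 -0.999 -0.   ] z [-0.  0. -1.] gap 0.0875 gf 0.0 F [ 0.4  1.1 -0.4] q [-0.68 -0.02  0.64  2.05  0.01  1.11 -1.65]
stack ((0.0, 0.0), 0.0, array([1.0871, 0.7814, 0.098 ]))
top (np.float32(143.75), np.float32(295.25)) 25.5 lens@.16 [0.3832 0.3544 0.16  ]
side (np.float32(382.75), np.float32(401.25)) 27.2 lens@.16 [0.3812 0.3519 0.16  ]
bar pts 425 [array([0.5848, 0.3819, 0.166 ]), array([0.4777, 0.3659, 0.166 ])]
knob side bbox (328, 382, 9, 21)
knob top bbox (129, 253, 16, 9)
```

arm_command(series=[0,4,0.4,0,0,0,0.6,0,4,0.4,0,0,0,0.6,0,4,0.4,0,0,0,0.6,0,4,0.4,0,0,0,0.6,0,4,0.4,0,0,0,0.6,0,4,0,0,0,0,0.6,0.2,4,0,0,0,0,0.6,0.2,4,0,0,0,0,0.6,0.2,4,0,0,0,0,0.6,0.2,4.5,0,0,0,0,0.6,0,0,0,0,0,0,0.6], squeeze=15)

```text
time_s: 47.45
tool_pos: [0.4598, 0.3668, 0.2686]
ee_rot: [1.0, -0.015, -0.001, -0.0]
ft_force: [-0.8, -0.5, -0.5]
finger_gap: 0.0564
grip_force: 0.0
```

```bash
python3 - <<'E'
from h import *
np.set_printoptions(precision=4,suppress=True)
st();t=manip.capture("top");s=manip.capture("side");need((.461,.364,.177),-.036,0)
print("stack",dish(t,(334,264),.098))
cv2.imwrite("pics/s11.png",np.hstack([cv2.resize(s[170:320,240:400],None,fx=2.5,fy=2.5),cv2.resize(t[145:295,290:410],None,fx=2.5,fy=2.5)]))
E
```

```text
t 47.5 pos [0.4598 0.3668 0.2686] x [ 1.    -0.03  -0.001] y [-0.03 -1.    0.  ] z [-0.001  0.    -1.   ] gap 0.0564 gf 0.0 F [-0.8 -0.5 -0.5] q [-1.05  0.24  0.32  1.74 -0.08  1.17 -2.3 ]
NEED cm [-0.01  0.24 -9.2 ] rot [ 0.001 -0.001 -0.001]
stack ((333.5, 267.5), 13.729630470275879, array([ 0.4531, -0.0424,  0.098 ]))
```

View pics/s11.png

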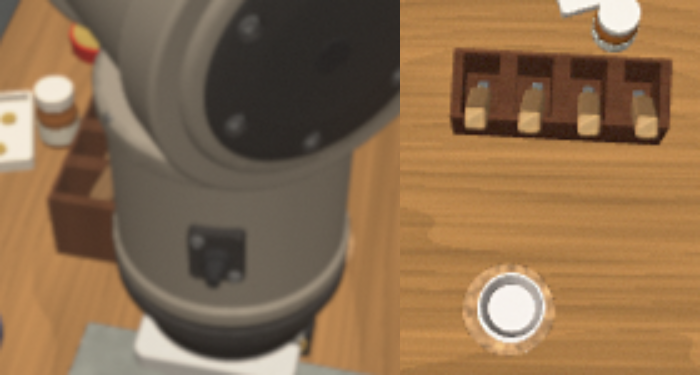

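arm_command(series=[0,-0.1,-2.5,0,0,0,0.6,0,0,-2.5,0,0,0,0.6,0,0,-2,0,0,0,0.6,0,0,-1.5,0,0,0,0.6,0,0,-0.5,0,0,0,0.6,0,0,0,0,0,0,0.6,0,0,0,0,0,0,0,0,0,0,0,0,0,0,0,0,0,0,0,0,0,0,0,0,0,0,0,0,0,0,0,0,0,0,0], squeeze=20)

```text
time_s: 48.65
tool_pos: [0.4617, 0.3607, 0.1796]
ee_rot: [1.0, -0.018, -0.0, -0.001]
ft_force: [1.6, 2.4, -0.4]
finger_gap: 0.0196
grip_force: 1.2
```

```bash
python3 - <<'E'
from h import *
st()
p=manip.observe()["tool_pos"][:2];piv=np.array([.619,.3885]);d=p-piv;print(np.hypot(*d),np.arctan2(d[1],d[0]))
th=np.linspace(np.arctan2(d[1],d[0]),-2.058,11);a=piv+.16*np.c_[np.cos(th),np.sin(th)]+0
print((np.diff(a,axis=0)*100).round(2))
E
```

```text
t 48.6 pos [0.4617 0.3607 0.1796] x [ 0.999 -0.036 -0.   ] y [-0.036 -0.999 -0.001] z [-0.     0.001 -1.   ] gap 0.0196 gf 1.2 F [ 1.6  2.4 -0.4] q [-1.03  0.31  0.31  1.85 -0.11  0.99 -2.27]
0.1597477791911182 -2.9665464180741576
[[ 0.32 -1.42]
 [ 0.45 -1.38]
 [ 0.57 -1.34]
 [ 0.69 -1.28]
 [ 0.8  -1.21]
 [ 0.91 -1.13]
 [ 1.01 -1.05]
 [ 1.1  -0.95]
 [ 1.18 -0.85]
 [ 1.25 -0.74]]
```

arm_command(series=[0,0,0,0,0,0,0,0,0,0,0,0,0,0,0.32,-1.42,0,0,0,0,0,0.45,-1.38,0,0,0,0,0,0.57,-1.34,0,0,0,0,0,0.69,-1.28,0,0,0,0,0,0.8,-1.21,0,0,0,0,0,0.9,-1.13,0,0,0,0,0,1.0,-1.05,0,0,0,0,0,0,0,0,0,0,0,0,0,0,0,0,0,0,0])

```text
time_s: 49.75
tool_pos: [0.5093, 0.2713, 0.1796]
ee_rot: [1.0, -0.019, -0.0, 0.0]
ft_force: [0.9, -2.4, 8.5]
finger_gap: 0.0177
grip_force: 20.0
```

```bash
python3 - <<'E'
from h import *
st()
p=manip.observe()["tool_pos"][:2];piv=np.array([.619,.3885]);d=p-piv;print(np.hypot(*d),np.arctan2(d[1],d[0]),"lens by knob",piv+d*1.5)
print("cm to go",(piv+.16*np.array([np.cos(-2.058),np.sin(-2.058)])-p)*100)
E
```

```text
t 49.8 pos [0.5093 0.2713 0.1796] x [ 0.999 -0.038 -0.   ] y [-0.038 -0.999  0.   ] z [-0. -0. -1.] gap 0.0177 gf 20.0 F [ 0.9 -2.4  8.5] q [-0.89  0.3   0.35  1.87 -0.12  0.99 -2.09]
0.16050140329984705 -2.3233416671891285 lens by knob [0.45444619 0.21276264]
cm to go [ 3.47974585 -2.42250292]
```

arm_command(series=[1.1,-0.92,0,0,0,0,0,1.15,-0.82,0,0,0,0,0,1.2,-0.7,0,0,0,0,0,0,0,0,0,0,0,0,0,0,0,0,0,0,0,0,0,0,0,0,0,0.4,0,0,0,0,0,0,0.5,0,0,0,0,0,0,0.5,0,0,2,0,0,0,0.5,0,0,4,0,0,0,0.5,0,0,3,0,0,0,0.5])

```text
time_s: 50.85
tool_pos: [0.5431, 0.2477, 0.2708]
ee_rot: [1.0, -0.018, -0.0, -0.0]
ft_force: [-0.7, -0.4, -0.2]
finger_gap: 0.0466
grip_force: 0.0
```

arm_command(series=[0,-4,0,0,0,0,0.5,0,-4,0,0,0,0,0.5,0,-4,0,0,0,0,0.5,0,-4,0,0,0,0,0.5,0,-4,0,0,0,0,0.5,0,-4,0,0,0,0,0.5,0,-4,0,0,0,0,0.5,0,-4,0,0,0,0,0.5,0,-4,0,0,0,0,0.5,0,-4,0,0,0,0,0.5,0,-4,0,0,0,0,0.5,0,-4,0,0,0,0,0.5])

```text
time_s: 52.05
tool_pos: [0.5429, -0.2335, 0.2692]
ee_rot: [1.0, -0.018, -0.0, -0.0]
ft_force: [0.4, 1.1, -0.2]
finger_gap: 0.0472
grip_force: 0.0
```

```bash
python3 - <<'E'
from h import *
np.set_printoptions(precision=4,suppress=True)
st();s=manip.capture("side");t=manip.capture("top");cv2.imwrite("pics/fs.png",s);cv2.imwrite("pics/ft.png",t)
for im,n,r0,r1 in((t,"top",22,28),(s,"side",26,38)):
    u,v=map(int,proj(n,np.array([.507,.177,.16])));x0,y0=u-55,v-55;g=cv2.cvtColor(im,cv2.COLOR_BGR2GRAY)[y0:v+55,x0:u+55]
    c=cv2.HoughCircles(g,cv2.HOUGH_GRADIENT,1.5,100,param1=100,param2=15,minRadius=r0,maxRadius=r1)
    if c is not None: c=c[0,0];q=(c[0]+x0,c[1]+y0);print(n,q,c[2],"lens@.16",ray(n,q,.16))
print("stack",dish(t,(334,264),.098))
E
```

```text
t 52.0 pos [ 0.5429 -0.2335  0.2692] x [ 0.999 -0.036 -0.001] y [-0.036 -0.999 -0.001] z [-0.001  0.001 -1.   ] gap 0.0472 gf 0.0 F [ 0.4  1.1 -0.2] q [-0.23  0.27  0.66  1.75 -0.18  1.18 -1.13]
top (np.float32(228.25), np.float32(239.25)) 22.375 lens@.16 [0.5048 0.1823 0.16  ]
side (np.float32(328.25), np.float32(297.75)) 26.6 lens@.16 [0.5003 0.1739 0.16  ]
stack ((333.5, 267.5), 13.729630470275879, array([ 0.4531, -0.0424,  0.098 ]))
```

```bash
python3 - <<'E'
from h import *
for n,(y0,y1,x0,x1) in(("ft",(155,215,300,410)),("fs",(185,275,255,315))):
    h=cv2.cvtColor(cv2.imread(f"pics/{n}.png"),cv2.COLOR_BGR2HSV).astype(int)[y0:y1,x0:x1]
    print(n,[cv2.boundingRect(c) for c in blobs((h[...,2]>185)&(h[...,1]>70)&(h[...,1]<135),8)])
print(gravers(cv2.imread("pics/ft.png")))
E
```

```text
ft [(61, 36, 8, 8), (37, 35, 8, 8), (16, 33, 8, 8), (88, 5, 9, 8)]
fs []
[]
```

arm_command(series=[-1,-4,0,0,0,0,0.5,-1,-4,0,0,0,0,0.5,-1,-4,0,0,0,0,0.5,-1,-4,0,0,0,0,0.5,-1,-4,0,0,0,0,0.5,-1,-4,0,0,0,0,0.5,-1,-4,0,0,0,0,0.5,0,0,0,0,0,0,0.5])

```text
time_s: 52.95
tool_pos: [0.4698, -0.5168, 0.2688]
ee_rot: [1.0, -0.021, -0.001, 0.001]
ft_force: [-0.6, -0.0, -0.1]
finger_gap: 0.047
grip_force: 0.0
```

```bash
python3 - <<'E'
from h import *
st();t=manip.capture("top");s=manip.capture("side");cv2.imwrite("pics/ft2.png",t);cv2.imwrite("pics/fs2.png",s)
h=cv2.cvtColor(t,cv2.COLOR_BGR2HSV).astype(int)
m=(h[...,2]>185)&(h[...,1]>70)&(h[...,1]<135)&(h[...,0]<25)
for c in blobs(m,8):
    b=cv2.boundingRect(c)
    if 290<b[0]<520 and 120<b[1]<330: print("top",b,cv2.contourArea(c))
for r in range(160,206,4): print(r,t[r,378:396:3].sum(1).tolist(),t[r,366:372:3].sum(1).tolist())
h=cv2.cvtColor(s,cv2.COLOR_BGR2HSV).astype(int);m=(h[...,2]>160)&(h[...,1]>70)&(h[...,1]<135)&(h[...,0]<25)
for c in blobs(m,15):
    b=cv2.boundingRect(c)
    if 240<b[0]<420 and 130<b[1]<300: print("side",b,cv2.contourArea(c))
E
```

```text
t 53.0 pos [ 0.4698 -0.5168  0.2688] x [ 0.999 -0.042 -0.003] y [-0.042 -0.999  0.001] z [-0.003 -0.001 -1.   ] gap 0.047 gf 0.0 F [-0.6 -0.  -0.1] q [ 0.27  0.5   0.7   1.5  -0.32  1.27 -0.61]
top (335, 251, 17, 24) 55.5
top (315, 251, 29, 36) 213.5
top (361, 191, 8, 8) 46.5
top (337, 190, 8, 8) 41.0
top (316, 188, 8, 8) 42.5
top (388, 160, 8, 8) 43.5
160 [224, 174, 409, 379, 411, 431] [372, 314]
164 [339, 386, 389, 292, 467, 452] [406, 375]
168 [237, 245, 237, 284, 324, 337] [175, 184]
172 [204, 97, 297, 292, 260, 251] [129, 99]
176 [216, 101, 287, 263, 254, 154] [119, 113]
180 [227, 212, 337, 284, 178, 128] [344, 216]
184 [195, 213, 259, 218, 159, 126] [287, 239]
188 [215, 206, 202, 219, 156, 143] [301, 253]
192 [220, 201, 218, 204, 138, 178] [520, 394]
196 [117, 127, 141, 131, 138, 142] [453, 310]
200 [113, 116, 99, 136, 98, 89] [86, 121]
204 [400, 394, 399, 400, 406, 391] [393, 390]
side (345, 228, 37, 54) 465.0
side (289, 225, 8, 8) 33.5
side (295, 211, 7, 8) 29.0
side (301, 197, 7, 6) 24.0
side (279, 174, 8, 6) 25.0
```

```bash
python3 - <<'E'
from h import *
def tri(a,b):
    A=[];
    P=[np.hstack([np.diag([1,1,1])@np.array([[m["fx"],0,m["cx"]],[0,m["fy"],m["cy"]],[0,0,1]])@np.c_[np.array(m["R"]),np.array(m["t"])]]) for m in map(manip.camera_model,("top","side"))]
    X=cv2.triangulatePoints(P[0],P[1],np.array(a,float).reshape(2,1),np.array(b,float).reshape(2,1)).ravel();return (X[:3]/X[3]).round(4)
for a,b in(((319.5,191.5),(292.5,228.5)),((340.5,193.5),(298,214.5)),((364.5,194.5),(304.5,199.5)),((391.5,163.5),(282.5,176.5))):print(tri(a,b))
E
```

```text
[ 0.6152 -0.0086  0.141 ]
[ 0.6125 -0.0545  0.1406]
[ 0.6101 -0.107   0.1408]
[ 0.6767 -0.1637  0.1556]
```

All four gravers are in the holder. Graver 4 was nudged but still stands in its slot: its butt is 0.156 m up, nearly upright. Dishes and lens are in place, so I'm handing in.

```bash
python3 -c "
from station import manip
print(manip.close_job())"
```

```text
the job is handed in; nothing more can be done
None
```

I handed the job in at about 53 s: four gravers stand blade down in the holder, both slab dishes are nested on the mat's dish, and the lens is within about 10 mm of the slab's centre by measurement (no verdict was returned).

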